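# Take apart a sprouting-jar lid and put the parts away

### The arm

A 7-joint arm with a two-finger parallel gripper is mounted at the origin on the work surface. World frame = base frame: x ahead of the robot, y to its left, z up, the work surface at z = 0. Lengths are in mm, angles in degrees, forces in N, time in s.
With the tool pointing down it reaches from about 400 to 850 mm from the base axis. Payload 10.4 kg.
Tool frame: the origin (TCP) lies at the very end of the fingers, on their centre line; the grasp point (between the pads) lies 19 mm behind it; z points along the fingers, x is the direction in which the jaws open and shut, and the axes are right-handed (so a half turn about z gives the same grasp; the last joint's range is limited). The gripper opens to 85 mm and grips with 20 to 120 N. Pads are 22 mm wide; open, the fingers measure 114 mm over their backs; the gripper's body (76 mm by 85 mm) begins 54 mm behind the grasp point. The pads swing forward as they close: fully open they stand 13 mm farther back than shut.
Start: joints at [-72.972, 19.034, -3.707, 83.658, 1.238, 77.344, -5.071], TCP at [196.473, 593.338, 231.338] pointing down, gripper open.
Joint ranges: [-148.97, 148.97], [-28.65, 121.19], [-84.17, 76.75], [9.2, 138.47], [-72.65, 252.65], [3.7, 117.97], [-149.18, 149.18]. Speed limits (degrees/s): [127.2, 127.2, 159.86, 159.86, 180, 180, 180].

### API

Orientations are given as [roll, pitch, yaw] about the fixed x, y, z axes, in that order (R = Rz(yaw) Ry(pitch) Rx(roll)).
In Python, from station import manip gives the robot as it stands.
- The arm moves only by the tool apply_moves, never from a script. Its argument "targets" is a list of rows, each an object of numbers: "gripper": the closure, from 0 (fully open) to 1 (shut); "tx", "ty", "tz": the shift along the tool's x, y, z normalised to -1 to 1, where 1 is 0.02 m; "ax", "ay", "az": the turn, a rotation vector about the tool's x, y, z normalised to -1 to 1, where 1 is 0.1 rad. A call has exactly 5 rows; each row shifts and turns the commanded pose from where the row before left it, along the tool's axes as they then stand; what a row does not reach is not made up. A row lasts 1/12 s, in which the tool goes at most 41.7 mm and 7.16 degrees, less where a joint would pass 70% of its speed; a pose out of reach is approached as far as the arm can. A call with a number of a shift or a turn outside -1 to 1 is refused whole. A call with a gripper value outside its range is refused whole. The fingers move at their own pace and stop on an object; "grip_force" is the grip in N (left out, the last holds). Time passes only in rows, so rows that do not move let the fingers close, or fill a call up. It gives the time, the measured TCP pose, the force and the opening at its end, in the units of the state.
- manip.state(): the state, without advancing time (a new reading comes with each control period).
- manip.snapshot(name): name is "scene" or "top"; returns the picture (480x640x3 uint8, red, green, blue); there is no depth.
- manip.camera_model(name): a dict with "vertical_fov" (degrees; the focal length in pixels is half the picture's height over the tangent of half this angle, whatever the lens; pixels are square), "cx", "cy" (the principal point, pixels), "world_from_camera" (4x4, takes a point from camera to world coordinates). Camera axes: x right, y down, z forward; pixel columns grow to the right and rows downward; lengths in mm; the calibration is good to about 2 mm. A picture is of the moment at which its call begins. camera_model takes no time and is no camera call.
- manip.sign_off(): hands the job in, once; it reports no verdict.
The state is a dict: "t": time; "joints": joint angles; "qvel": joint speeds; "joint_torque": joint torques, N m; "position": TCP position; "orientation": TCP orientation; "force": force on the tool from outside, world axes, zero at the start; "ft_torque": the same for the moment, N m; "grip_width": finger opening in mm.
Only numpy, scipy, OpenCV 4.12 (cv2) and the standard library are available. Lean on these libraries where they do the work, as an engineer would, in place of code of your own. Each camera call takes 0.05 s, during which the arm holds its last target.

### The job

Lower the white-rimmed lid over the short black peg, so that the band drops down to the peg's foot and the peg pushes the loose steel strainer disc up out of it. Then put everything away by kind: the steel disc and the red disc flat and side by side in the yellow tray, the empty white band flat in the blue tray, the way up it is now, and the amber seed pot standing upright in the green tray. Let go of everything, and do not disturb the big glass jar and the round tub.

Things in the scene. Friction and masses are not known exactly. Their poses are not given: they have to be found in the camera images.
- band: White enamelled screw band of a jar lid, a round ring 62 mm outside diameter, 20 mm high, wall 3 mm (bore 56 mm); at its lower edge an inward lip 3 mm thick leaves a 44 mm hole. Lies flat on the bench with the steel strainer disc loose inside. Origin: on its axis, at its underside; z up. 60 g or so.
- strainer: Steel strainer disc with dark dots on top, 52 mm diameter, 6 mm thick; at the start it lies loose inside the white band on the lip (3 to 9 mm above the band's underside, 2 mm play all round). Origin: its very centre (3 mm above its underside); z is its axis. About 50 g.
- blank: Plain red plastic disc, 52 mm diameter, 6 mm thick, lying flat on the bench. Origin: its very centre (3 mm above its underside); z is its axis. About 40 g.
- pot: Small closed amber seed pot with white cap, round, 38 mm diameter body, cap 40 mm diameter, 62 mm high (cap: top 16 mm), standing upright. Origin: centre of its underside; z up. About 90 g.
- peg: Fixed upright black peg, 28 mm diameter, on a round grey foot 84 mm diameter and 6 mm thick; the peg's top is 46 mm above the bench. Origin: on the peg's axis at bench height. The band goes down round it onto the foot (8 mm play all round at the lip); a disc then rests on the peg's flat top, its underside 46 mm above the bench.
- tray_yellow: Yellow tray fixed on the bench, 110 (its x) x 160 (its y) mm, inside 104 x 154 mm; floor 4 mm thick, rim 8 mm above the bench (4 mm above the tray floor), 3 mm wide. Origin: centre of its underside, on the bench; it is turned by up to 15 degrees about z. For the two discs, side by side along its y.
- tray_blue: Blue tray fixed on the bench, 110 (its x) x 160 (its y) mm, inside 104 x 154 mm; floor 4 mm thick, rim 8 mm above the bench (4 mm above the tray floor), 3 mm wide. Origin: centre of its underside, on the bench; it is turned by up to 15 degrees about z. For the band.
- tray_green: Green tray fixed on the bench, 110 (its x) x 160 (its y) mm, inside 104 x 154 mm; floor 4 mm thick, rim 8 mm above the bench (4 mm above the tray floor), 3 mm wide. Origin: centre of its underside, on the bench; it is turned by up to 15 degrees about z. For the seed pot.
- jar: Big empty glass jar standing at the left, 120 mm diameter, 205 mm high, open neck. Origin: centre of its underside. Not to be disturbed.
- tub: Closed round clear tub with green lid beyond the trays, 72 mm diameter, 43 mm high. Origin: centre of its underside. Not to be disturbed.
Mind the look-alikes: they are no part of the job. Several things look just like the tray_yellow: the one meant starts farthest to the robot's right.

How it is judged (in metres and radians):
On the way:
1. the band lies round the peg on its foot, and the steel disc rests on top of the peg (horizontal distance between band and peg below 0.012 m and height (world z) of band below 0.014 m and horizontal distance between strainer and peg below 0.016 m and height (world z) of strainer above 0.044 m), for 0.2 s.
At the end, for the whole second after the job is handed in: Both discs lie flat (0.08 rad), unstacked, on the yellow tray floor, centres within 28 x 53 mm of its middle; band flat, same way up, on the blue tray floor (24 x 49 mm); pot upright on the green tray floor (35 x 60 mm); all released and at rest (x of strainer in the frame of tray_yellow between -0.028 and 0.028 m and y of strainer in the frame of tray_yellow between -0.053 and 0.053 m and z of strainer in the frame of tray_yellow between 0.005 and 0.0095 m and angle between the z axis of each of strainer, blank and the z axis of tray_yellow, either way round below 0.08 rad and x of blank in the frame of tray_yellow between -0.028 and 0.028 m and y of blank in the frame of tray_yellow between -0.053 and 0.053 m and z of blank in the frame of tray_yellow between 0.005 and 0.0095 m and x of band in the frame of tray_blue between -0.024 and 0.024 m and y of band in the frame of tray_blue between -0.049 and 0.049 m and z of band in the frame of tray_blue between 0.002 and 0.007 m and angle between each of band, pot's own z axis and vertical below 0.08 rad and x of pot in the frame of tray_green between -0.035 and 0.035 m and y of pot in the frame of tray_green between -0.06 and 0.06 m and z of pot in the frame of tray_green between 0.002 and 0.007 m and linear speed of each of strainer, blank, band, pot below 0.02 m/s and angular speed of each of strainer, blank, band, pot below 0.3 rad/s); the robot touches nothing.
It fails at once if the big glass jar is moved by more than 20 mm or tipped (distance of jar from where it was at the start of the episode above 0.02 m or angle between jar's own z axis and vertical above 0.2 rad).
It fails at once if the round tub is moved by more than 20 mm or tipped (distance of tub from where it was at the start of the episode above 0.02 m or angle between tub's own z axis and vertical above 0.2 rad).
It also fails if it takes over 128 s, if anything falls off the work surface, if the arm or the gripper's body presses on something with over 40 N, if the wrist force passes 120 N, or if a joint passes its speed limit or range.

## Working session

There is one attempt and no reset: what is moved stays moved. The work goes in short steps, Python scripts to look and compute and a tool call to move; the robot and the scene stay as the last step left them, time stands still between calls to the robot, and variables do not carry over. Pictures are saved under pics/ and viewed, and the job is handed in when it is done.

Besides the shell and the picture viewer there is one more tool, called after "Call:" in YAML: its name, and indented under it one key for each argument. apply_moves: Moves the arm, as the interface text tells. Scaled input: -1 to 1 covers 0.02 m each way for a shift and 0.1 rad each way for a turn. Its arguments: {"type":"object","properties":{"targets":{"type":"array"},"grip_force":{"type":"number"}},"required":["targets"]}

```bash
mkdir -p pics; ls; cat > h.py <<'E'
import numpy as np,cv2
from station import manip
def shot(n,f):
    im=manip.snapshot(n); cv2.imwrite(f'pics/{f}.png',cv2.cvtColor(im,cv2.COLOR_RGB2BGR)); return im
E
python3 - <<'E'
from h import *
shot('scene','s0');shot('top','t0')
for n in('scene','top'):print(manip.camera_model(n))
print(manip.state())
E
```

```text
pics
{'vertical_fov': 50.62548521101204, 'cx': 311.52221970535544, 'cy': 235.51267600627438, 'world_from_camera': array([[-4.58524580e-01,  5.89083426e-01, -6.65384045e-01,
         1.28744480e+03],
       [ 8.88512207e-01,  2.89262107e-01, -3.56193053e-01,
         5.25761137e+02],
       [-1.73570334e-02, -7.54525116e-01, -6.56041601e-01,
         7.92948295e+02],
       [ 0.00000000e+00,  0.00000000e+00,  0.00000000e+00,
         1.00000000e+00]])}
{'vertical_fov': 53.658261327998645, 'cx': 318.2875792906832, 'cy': 245.0457753583033, 'world_from_camera': array([[ 1.42500726e-02, -9.99122709e-01,  3.93795370e-02,
         4.84599771e+02],
       [-9.99871917e-01, -1.39516637e-02,  7.84222863e-03,
         1.21510042e+02],
       [-7.28593865e-03, -3.94862455e-02, -9.99193551e-01,
         1.07513253e+03],
       [ 0.00000000e+00,  0.00000000e+00,  0.00000000e+00,
         1.00000000e+00]])}
{'t': 0.1, 'joints': array([-72.97227421,  19.06868704,  -3.70834308,  83.70083985,
         1.23728291,  77.34303055,  -5.07040843]), 'qvel': array([ 0.06607122, -0.08636532,  0.08648864, -0.04701776, -0.02482631,
        0.03622974, -0.01278093]), 'joint_torque': array([ 1.06952724e-03, -6.26738191e+01,  4.89560002e-02, -3.92433679e+01,
        1.62026327e-02,  6.84787519e-03, -2.56955195e-05]), 'position': array([196.36276   , 593.00133894, 230.59485683]), 'orientation': array([1.79997465e+02, 7.26768644e-02, 7.16799220e+01]), 'force': array([ 0.65598227, -0.09963739,  0.15944929]), 'ft_torque': array([-0.00965306, -0.01168946, -0.02034814]), 'grip_width': 85.57389198803003}
```

View pics/t0.png

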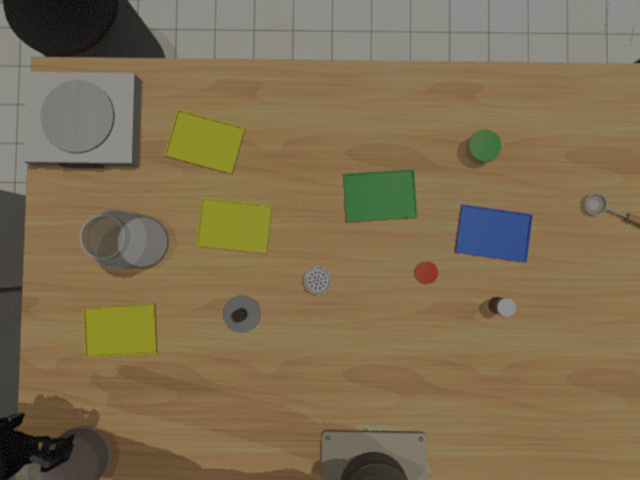

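View pics/s0.png

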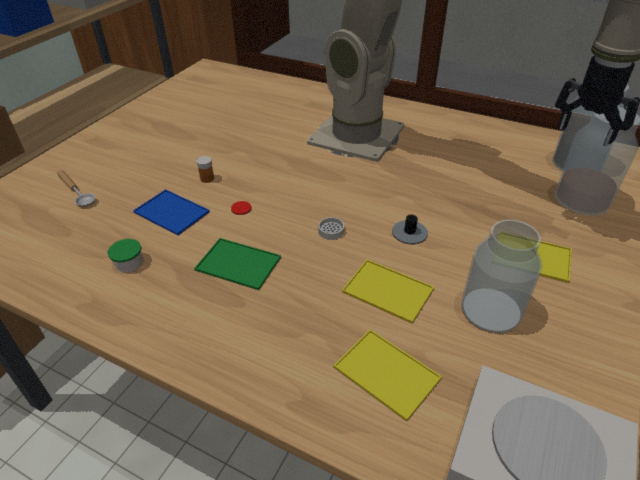

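```bash
cat >> h.py <<'E'
def ray(n,uv,z):
    m=manip.camera_model(n);f=240/np.tan(np.radians(m['vertical_fov']/2));T=m['world_from_camera']
    d=T[:3,:3]@np.array([(uv[0]-m['cx'])/f,(uv[1]-m['cy'])/f,1]);o=T[:3,3]
    return o+d*(z-o[2])/d[2]
def proj(n,p):
    m=manip.camera_model(n);f=240/np.tan(np.radians(m['vertical_fov']/2));T=m['world_from_camera']
    c=T[:3,:3].T@(np.array(p)-T[:3,3]);return np.array([f*c[0]/c[2]+m['cx'],f*c[1]/c[2]+m['cy']])
def comps(im,lo,hi,amin=60):
    hsv=cv2.cvtColor(im,cv2.COLOR_RGB2HSV);m=cv2.inRange(hsv,lo,hi)
    n,l,s,c=cv2.connectedComponentsWithStats(m)
    return [(l==i).astype(np.uint8) for i in range(1,n) if s[i][4]>amin]
E
cat > m.py <<'E'
from h import *
I={n:cv2.cvtColor(cv2.imread(f'pics/{f}.png'),cv2.COLOR_BGR2RGB) for n,f in(('top','t0'),('scene','s0'))}
for n in I:
  for nm,lo,hi,z in(('yel',(25,150,80),(35,255,255),8),('blue',(105,150,60),(125,255,255),8),('green',(50,120,40),(80,255,255),8),('red',(0,190,80),(4,255,255),6)):
    for m in comps(I[n],lo,hi):
      cs,_=cv2.findContours(m,0,2);c=max(cs,key=cv2.contourArea)
      if nm!='red':
        w=np.array([ray(n,p[0],z)[:2] for p in c],np.float32);r=cv2.minAreaRect(w)
      else: w=np.array([ray(n,p[0],z)[:2] for p in c],np.float32);r=cv2.minAreaRect(w)
      M=cv2.moments(m,True);print(n,nm,(round(M['m10']/M['m00'],1),round(M['m01']/M['m00'],1)),np.round(r[0]),np.round(r[1]),round(r[2],1))
def crop(n,x,y,w,h,s,f): cv2.imwrite(f'pics/{f}.png',cv2.cvtColor(cv2.resize(I[n][y:y+h,x:x+w],None,fx=s,fy=s,interpolation=2),cv2.COLOR_RGB2BGR))
crop('top',200,240,130,100,6,'c1');crop('top',400,250,130,80,6,'c2')
crop('scene',300,190,150,70,5,'c3');crop('scene',180,140,100,90,6,'c4')
E
python3 m.py
```

```text
top yel (204.3, 141.3) [759. 393.] [161. 111.] 75.3
top yel (233.5, 225.3) [569. 322.] [161. 110.] 84.6
top yel (119.4, 330.3) [329. 573.] [110. 162.] 4.0
top blue (497.6, 234.2) [ 559. -265.] [152. 104.] 82.6
top green (353.7, 188.2) [653.  52.] [23. 48.] 67.6
top green (353.0, 204.9) [619.  51.] [34. 36.] 0.8
scene yel (555.1, 260.6) [329. 617.] [115.  69.] 3.9
scene yel (388.6, 289.7) [571. 321.] [160. 114.] 84.7
scene yel (388.0, 373.3) [761. 391.] [161. 113.] 75.1
scene blue (22.3, 15.9) [ -359. -1914.] [623. 225.] 52.3
scene blue (171.3, 211.5) [ 563. -262.] [163. 110.] 82.4
scene green (124.0, 250.1) [ 727. -266.] [77. 71.] 34.9
scene green (238.0, 263.2) [644.  -7.] [113. 161.] 4.3
scene red (240.8, 207.4) [ 471. -112.] [50. 46.] 34.1
```

View pics/c1.png

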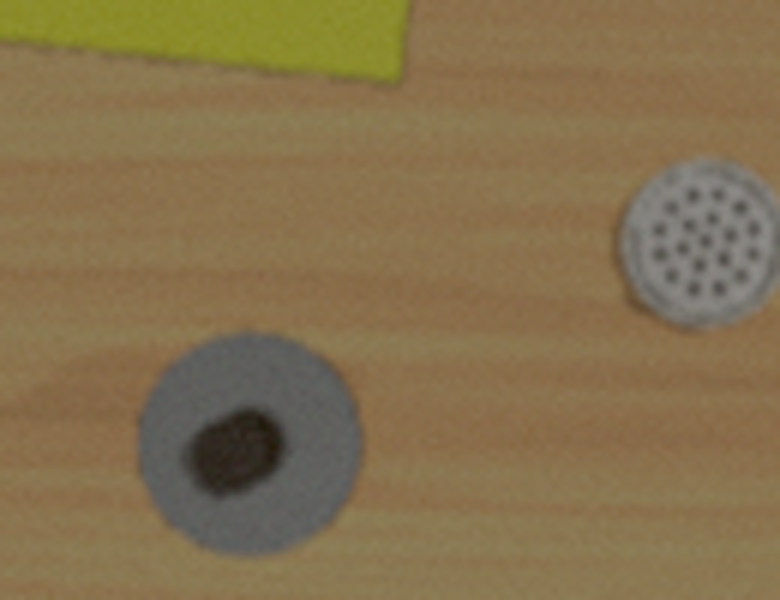

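View pics/c2.png

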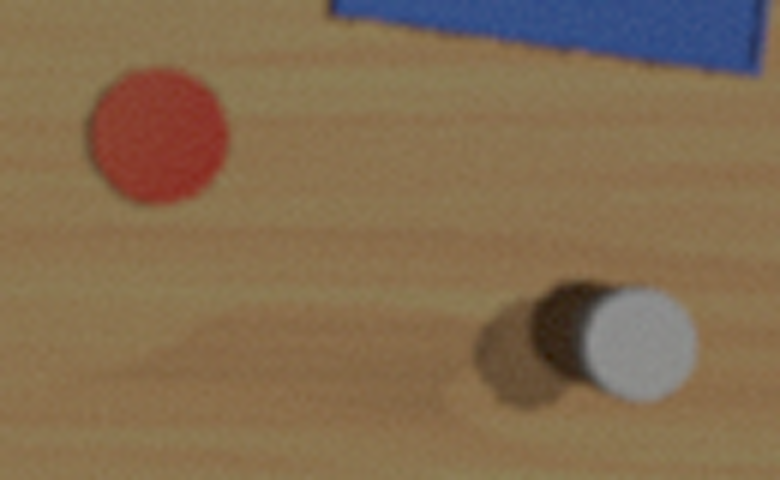

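View pics/c3.png

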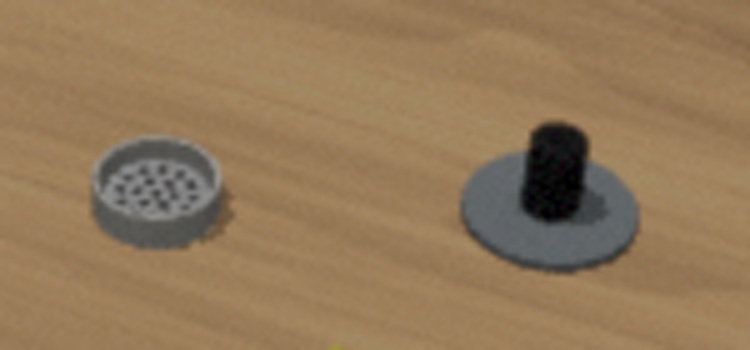

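View pics/c4.png

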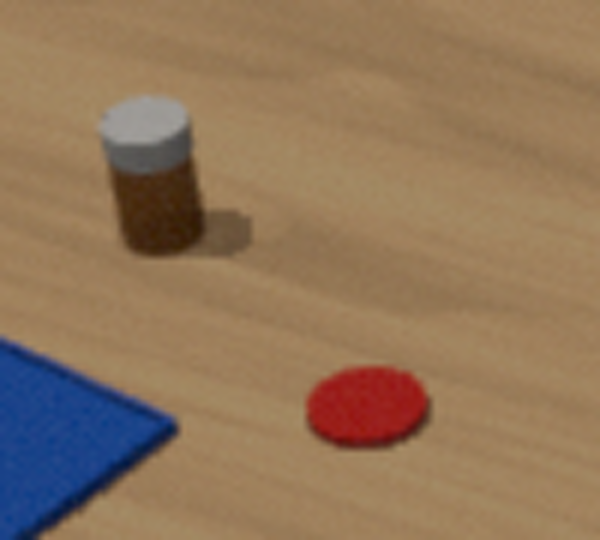

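```bash
cat > m2.py <<'E'
from h import *
def P(nm,n,x,y,ox,oy,s,z):print(nm,n,np.round(ray(n,((x+.5)/s-.5+ox,(y+.5)/s-.5+oy),z),1))
P('band rim','top',700,243,200,240,6,20);P('band','scene',156,178,300,190,5,20)
P('foot','top',250,444,200,240,6,6);P('foot','scene',550,209,300,190,5,6)
P('pegtop','scene',559,138,300,190,5,46);P('pegtop','top',233,455,200,240,6,46)
P('red','top',159,136,400,250,6,6);P('red','scene',368,405,180,140,6,6)
P('cap','top',640,345,400,250,6,62);P('cap','scene',146,119,180,140,6,62)
for n,f in(('top','t0'),('scene','s0')):
  im=cv2.cvtColor(cv2.imread(f'pics/{f}.png'),cv2.COLOR_BGR2RGB)
  for lo,hi in(((105,100,30),(125,255,255)),((50,80,20),(85,255,255))):
    for m in comps(im,lo,hi,1500):
      c=max(cv2.findContours(m,0,2)[0],key=cv2.contourArea);w=np.array([ray(n,p[0],6)[:2] for p in c],np.float32);print(n,np.round(cv2.minAreaRect(w),1) if 0 else cv2.minAreaRect(w))
E
python3 m2.py
python3 - <<'E'
from h import *
I={n:cv2.imread(f'pics/{f}.png') for n,f in(('top','t0'),('scene','s0'))}
print(manip.state()['t'])
E
```

```text
band rim top [448.3 133.2  20. ]
band scene [450.1 130.1  20. ]
foot top [370.4 300.6   6. ]
foot scene [373.4 300.7   6. ]
pegtop scene [369.6 299.2  46. ]
pegtop top [370.6 300.   46. ]
red top [ 469.  -113.1    6. ]
red scene [ 470.6 -112.7    6. ]
cap top [ 398.5 -270.8   62. ]
cap scene [ 397.5 -271.3   62. ]
top ((559.48876953125, -264.080322265625), (159.24520874023438, 107.67296600341797), 82.57003021240234)
top ((641.4110717773438, -7.4959869384765625), (107.90924835205078, 158.47857666015625), 4.366235256195068)
scene ((-363.58294677734375, -1917.0625), (628.438232421875, 229.6020050048828), 52.31110763549805)
scene ((560.6284790039062, -264.4803771972656), (165.24063110351562, 112.90486145019531), 82.27904510498047)
scene ((642.3997802734375, -8.706932067871094), (113.19461822509766, 162.0899200439453), 4.523583889007568)
0.1
```

Look-alikes: the yellow trays are at top-image pixels (204,141), (234,225) and (119,330). The one with the smallest y, farthest right, is (234,225), at about (570, 321). The band is the ring with dots at (317,280), and the crop confirms it. I'll turn the tool to yaw 0 first, so that tool axes match world axes.

Call:
apply_moves:
  targets:
    - {"az": 1,"gripper": 0}
    - {"az": 1,"gripper": 0}
    - {"az": 1,"gripper": 0}
    - {"az": 1,"gripper": 0}
    - {"az": 1,"gripper": 0}
  grip_force: 40

```text
invalid input at $.targets[0]: expected keys gripper, tx, ty, tz, ax, ay, az
```

Call:
apply_moves:
  targets:
    - {"az": 1,"gripper": 0}
    - {"az": 1,"gripper": 0}
    - {"az": 1,"gripper": 0}
    - {"az": 1,"gripper": 0}
    - {"az": 1,"gripper": 0}

```text
invalid input at $.targets[0]: expected keys gripper, tx, ty, tz, ax, ay, az
```

Call:
apply_moves:
  targets:
    - {"az": 1,"gripper": 0.1}
    - {"az": 1,"gripper": 0.1}
    - {"az": 0.51,"gripper": 0.1}
    - {"gripper": 0.1}
    - {"gripper": 0.1}

```text
invalid input at $.targets[0]: expected keys gripper, tx, ty, tz, ax, ay, az
```

```bash
python3 - <<'E'
from h import *
print(ray('scene',(492,309),0),ray('top',(145,243),0),ray('top',(485,146),43),proj('top',(370,300,0)))
E
```

```text
[523.61674586 527.52360027   0.        ] [526.12524173 524.04260699   0.        ] [ 747.36346352 -232.25697401   43.        ] [241.9735282  313.47229143]
```

Call:
apply_moves:
  targets:
    - {"tx": 0,"ty": 0,"tz": 0,"ax": 0,"ay": 0,"az": 1,"gripper": 0}
    - {"tx": 0,"ty": 0,"tz": 0,"ax": 0,"ay": 0,"az": 1,"gripper": 0}
    - {"tx": 0,"ty": 0,"tz": 0,"ax": 0,"ay": 0,"az": 1,"gripper": 0}
    - {"tx": 0,"ty": 0,"tz": 0,"ax": 0,"ay": 0,"az": 1,"gripper": 0}
    - {"tx": 0,"ty": 0,"tz": 0,"ax": 0,"ay": 0,"az": 1,"gripper": 0}
  grip_force: 40

```text
t: 0.52
position: [196.4, 593.1, 230.8]
orientation: [180.0, 0.0, 42.7]
force: [0.8, -0.4, -0.1]
grip_width: 85.2
```

Call:
apply_moves:
  targets:
    - {"tx": 0,"ty": 0,"tz": 0,"ax": 0,"ay": 0,"az": 1,"gripper": 0}
    - {"tx": 0,"ty": 0,"tz": 0,"ax": 0,"ay": 0,"az": 1,"gripper": 0}
    - {"tx": 0,"ty": 0,"tz": 0,"ax": 0,"ay": 0,"az": 1,"gripper": 0}
    - {"tx": 0,"ty": 0,"tz": 0,"ax": 0,"ay": 0,"az": 1,"gripper": 0}
    - {"tx": 0,"ty": 0,"tz": 0,"ax": 0,"ay": 0,"az": 1,"gripper": 0}

```text
t: 0.93
position: [196.4, 593.1, 230.8]
orientation: [180.0, 0.0, 14.1]
force: [-0.5, -0.0, -0.1]
grip_width: 85.1
```

Call:
apply_moves:
  targets:
    - {"tx": 0,"ty": 0,"tz": 0,"ax": 0,"ay": 0,"az": 1,"gripper": 0.1}
    - {"tx": 0,"ty": 0,"tz": 0,"ax": 0,"ay": 0,"az": 1,"gripper": 0.1}
    - {"tx": 0,"ty": 0,"tz": 0,"ax": 0,"ay": 0,"az": 0.51,"gripper": 0.1}
    - {"tx": 0,"ty": 0,"tz": 0,"ax": 0,"ay": 0,"az": 0,"gripper": 0.1}
    - {"tx": 0,"ty": 0,"tz": 0,"ax": 0,"ay": 0,"az": 0,"gripper": 0.1}

```text
t: 1.35
position: [196.4, 593.2, 231.0]
orientation: [180.0, 0.0, 0.1]
force: [-1.2, -0.6, 0.5]
grip_width: 77.0
```

Call:
apply_moves:
  targets:
    - {"tx": 0.5,"ty": 0.92,"tz": 0,"ax": 0,"ay": 0,"az": 0,"gripper": 0.1}
    - {"tx": 0.5,"ty": 0.92,"tz": 0,"ax": 0,"ay": 0,"az": 0,"gripper": 0.1}
    - {"tx": 0.5,"ty": 0.92,"tz": 0,"ax": 0,"ay": 0,"az": 0,"gripper": 0.1}
    - {"tx": 0.5,"ty": 0.92,"tz": 0,"ax": 0,"ay": 0,"az": 0,"gripper": 0.1}
    - {"tx": 0.5,"ty": 0.92,"tz": 0,"ax": 0,"ay": 0,"az": 0,"gripper": 0.1}

```text
t: 1.77
position: [246.9, 500.4, 231.2]
orientation: [180.0, 0.0, 0.1]
force: [-0.2, -0.4, -0.1]
grip_width: 76.9
```

Call:
apply_moves:
  targets:
    - {"tx": 0.5,"ty": 0.92,"tz": 0,"ax": 0,"ay": 0,"az": 0,"gripper": 0.1}
    - {"tx": 0.5,"ty": 0.92,"tz": 0,"ax": 0,"ay": 0,"az": 0,"gripper": 0.1}
    - {"tx": 0.5,"ty": 0.92,"tz": 0,"ax": 0,"ay": 0,"az": 0,"gripper": 0.1}
    - {"tx": 0.5,"ty": 0.92,"tz": 0,"ax": 0,"ay": 0,"az": 0,"gripper": 0.1}
    - {"tx": 0.5,"ty": 0.92,"tz": 0,"ax": 0,"ay": 0,"az": 0,"gripper": 0.1}

```text
t: 2.18
position: [296.9, 408.3, 231.3]
orientation: [-180.0, 0.0, 0.1]
force: [0.0, 0.1, 0.5]
grip_width: 76.9
```

Call:
apply_moves:
  targets:
    - {"tx": 0.5,"ty": 0.92,"tz": 0.4,"ax": 0,"ay": 0,"az": 0,"gripper": 0.1}
    - {"tx": 0.5,"ty": 0.92,"tz": 0.4,"ax": 0,"ay": 0,"az": 0,"gripper": 0.1}
    - {"tx": 0.5,"ty": 0.92,"tz": 0.4,"ax": 0,"ay": 0,"az": 0,"gripper": 0.1}
    - {"tx": 0.5,"ty": 0.92,"tz": 0.4,"ax": 0,"ay": 0,"az": 0,"gripper": 0.1}
    - {"tx": 0.5,"ty": 0.92,"tz": 0.4,"ax": 0,"ay": 0,"az": 0,"gripper": 0.1}

```text
t: 2.6
position: [346.8, 316.3, 191.0]
orientation: [-180.0, -0.0, 0.1]
force: [0.5, -0.0, -0.0]
grip_width: 76.7
```

Call:
apply_moves:
  targets:
    - {"tx": 0.5,"ty": 0.92,"tz": 0.4,"ax": 0,"ay": 0,"az": 0,"gripper": 0.1}
    - {"tx": 0.5,"ty": 0.92,"tz": 0.4,"ax": 0,"ay": 0,"az": 0,"gripper": 0.1}
    - {"tx": 0.5,"ty": 0.92,"tz": 0.4,"ax": 0,"ay": 0,"az": 0,"gripper": 0.1}
    - {"tx": 0.5,"ty": 0.92,"tz": 0.4,"ax": 0,"ay": 0,"az": 0,"gripper": 0.1}
    - {"tx": 0.5,"ty": 0.92,"tz": 0.4,"ax": 0,"ay": 0,"az": 0,"gripper": 0.1}

```text
t: 3.02
position: [396.8, 224.3, 151.0]
orientation: [-180.0, -0.0, 0.1]
force: [1.2, -0.2, -0.1]
grip_width: 77.2
```

Call:
apply_moves:
  targets:
    - {"tx": 0.5,"ty": 0.92,"tz": 0.4,"ax": 0,"ay": 0,"az": 0,"gripper": 0.1}
    - {"tx": 0.5,"ty": 0.92,"tz": 0.4,"ax": 0,"ay": 0,"az": 0,"gripper": 0.1}
    - {"tx": 0.5,"ty": 0.92,"tz": 0.4,"ax": 0,"ay": 0,"az": 0,"gripper": 0.1}
    - {"tx": 0.5,"ty": 0.92,"tz": 0.4,"ax": 0,"ay": 0,"az": 0,"gripper": 0.1}
    - {"tx": 0.5,"ty": 0.92,"tz": 0.4,"ax": 0,"ay": 0,"az": 0,"gripper": 0.1}

```text
t: 3.43
position: [446.8, 132.4, 111.0]
orientation: [-180.0, -0.0, 0.1]
force: [0.9, 1.4, -0.1]
grip_width: 76.7
```

Call:
apply_moves:
  targets:
    - {"tx": 0.125,"ty": 0.02,"tz": 1,"ax": 0,"ay": 0,"az": 0,"gripper": 0.1}
    - {"tx": 0,"ty": 0,"tz": 1,"ax": 0,"ay": 0,"az": 0,"gripper": 0.1}
    - {"tx": 0,"ty": 0,"tz": 1,"ax": 0,"ay": 0,"az": 0,"gripper": 0.1}
    - {"tx": 0,"ty": 0,"tz": 0.5,"ax": 0,"ay": 0,"az": 0,"gripper": 0.1}
    - {"tx": 0,"ty": 0,"tz": 0,"ax": 0,"ay": 0,"az": 0,"gripper": 0.1}

```text
t: 3.85
position: [447.6, 132.3, 39.5]
orientation: [179.9, 0.2, 0.1]
force: [0.4, 0.5, 0.2]
grip_width: 76.8
```

```bash
python3 - <<'E'
from h import *
for n in('scene','top'):
  im=shot(n,n+'1');x,y=proj(n,(449,132,40)).astype(int)
  c=im[max(y-50,0):y+50,x-65:x+65];cv2.imwrite(f'pics/c_{n}1.png',cv2.cvtColor(cv2.resize(c,None,fx=5,fy=5,interpolation=2),cv2.COLOR_RGB2BGR))
E
```

```text
(no output)
```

View pics/c_scene1.png

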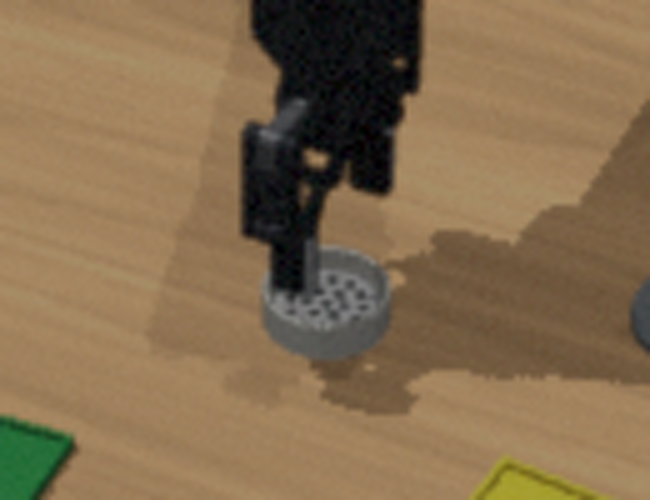

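View pics/c_top1.png

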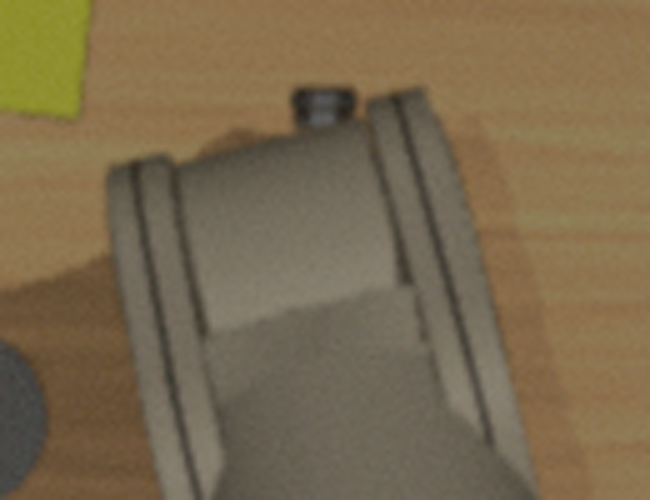

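```bash
python3 - <<'E'
from h import *
s=manip.state();print(s['position'],s['orientation'],s['t'])
x,y=proj('scene',(449,132,40)).astype(int)
t=np.array([x-65+290/5,y-50+292/5]);print(t)
for z in(30,40,45,50,55,60):print(z,ray('scene',t,z), proj('scene',(493,132,z)))
E
```

```text
[449.15086324 132.99218178  41.74700326] [1.79991316e+02 1.47061911e-03 5.21251554e-02] 3.95
[324.  226.4]
30 [471.90230907 122.8315237   30.        ] [323.52180923 232.80896197]
40 [482.59166374 128.11274152  40.        ] [323.51376609 229.50114081]
45 [487.93634107 130.75335043  45.        ] [323.50971039 227.83319418]
50 [493.2810184  133.39395934  50.        ] [323.50563169 226.15578401]
55 [498.62569573 136.03456825  55.        ] [323.50152977 224.46882952]
60 [503.97037306 138.67517716  60.        ] [323.49740445 222.77224902]
```

Call:
apply_moves:
  targets:
    - {"tx": 0,"ty": 0,"tz": 0.7,"ax": 0,"ay": 0,"az": 0,"gripper": 0.14}
    - {"tx": 0,"ty": 0,"tz": 0.7,"ax": 0,"ay": 0,"az": 0,"gripper": 0.14}
    - {"tx": 0,"ty": 0,"tz": 0.7,"ax": 0,"ay": 0,"az": 0,"gripper": 0.14}
    - {"tx": 0,"ty": 0,"tz": 0,"ax": 0,"ay": 0,"az": 0,"gripper": 0.14}
    - {"tx": 0,"ty": 0,"tz": 0,"ax": 0,"ay": 0,"az": 0,"gripper": 0.14}

```text
t: 4.37
position: [449.3, 133.1, 0.1]
orientation: [-180.0, -0.0, 0.0]
force: [0.0, -0.4, 0.2]
grip_width: 73.7
```

Call:
apply_moves:
  targets:
    - {"tx": 0,"ty": 0,"tz": 0,"ax": 0,"ay": 0,"az": 0,"gripper": 0.2}
    - {"tx": 0,"ty": 0,"tz": 0,"ax": 0,"ay": 0,"az": 0,"gripper": 0.3}
    - {"tx": 0,"ty": 0,"tz": 0,"ax": 0,"ay": 0,"az": 0,"gripper": 0.4}
    - {"tx": 0,"ty": 0,"tz": 0,"ax": 0,"ay": 0,"az": 0,"gripper": 0.6}
    - {"tx": 0,"ty": 0,"tz": 0,"ax": 0,"ay": 0,"az": 0,"gripper": 0.6}

```text
t: 4.78
position: [449.8, 133.4, 1.0]
orientation: [-179.9, -0.1, 0.0]
force: [-3.6, -1.9, 13.0]
grip_width: 59.6
```

```bash
python3 - <<'E'
from h import *
for n in('scene',):
  im=shot(n,n+'2');x,y=proj(n,(449,132,40)).astype(int)
  c=im[max(y-50,0):y+50,x-65:x+65];cv2.imwrite(f'pics/c_{n}2.png',cv2.cvtColor(cv2.resize(c,None,fx=5,fy=5,interpolation=2),cv2.COLOR_RGB2BGR))
E
```

```text
(no output)
```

View pics/c_scene2.png

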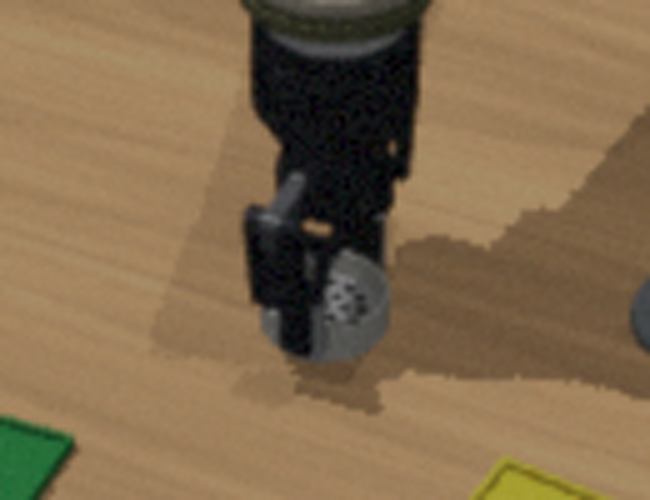

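Call:
apply_moves:
  targets:
    - {"tx": 0,"ty": 0,"tz": -0.1,"ax": 0,"ay": 0,"az": 0,"gripper": 0.6}
    - {"tx": 0,"ty": 0,"tz": -0.5,"ax": 0,"ay": 0,"az": 0,"gripper": 0.6}
    - {"tx": 0,"ty": 0,"tz": -1,"ax": 0,"ay": 0,"az": 0,"gripper": 0.6}
    - {"tx": 0,"ty": 0,"tz": -1,"ax": 0,"ay": 0,"az": 0,"gripper": 0.6}
    - {"tx": 0,"ty": 0,"tz": -1,"ax": 0,"ay": 0,"az": 0,"gripper": 0.6}

```text
t: 5.25
position: [449.0, 132.7, 73.0]
orientation: [180.0, -0.0, -0.0]
force: [0.6, 0.3, -0.2]
grip_width: 59.3
```

Call:
apply_moves:
  targets:
    - {"tx": -0.39,"ty": -0.84,"tz": -0.2,"ax": 0,"ay": 0,"az": 0,"gripper": 0.6}
    - {"tx": -0.39,"ty": -0.84,"tz": -0.2,"ax": 0,"ay": 0,"az": 0,"gripper": 0.6}
    - {"tx": -0.39,"ty": -0.84,"tz": -0.2,"ax": 0,"ay": 0,"az": 0,"gripper": 0.6}
    - {"tx": -0.39,"ty": -0.84,"tz": 0,"ax": 0,"ay": 0,"az": 0,"gripper": 0.6}
    - {"tx": -0.39,"ty": -0.84,"tz": 0,"ax": 0,"ay": 0,"az": 0,"gripper": 0.6}

```text
t: 5.67
position: [409.9, 217.8, 84.7]
orientation: [-179.9, -0.1, -0.0]
force: [-0.0, -0.2, -1.6]
grip_width: 59.4
```

Call:
apply_moves:
  targets:
    - {"tx": -0.39,"ty": -0.84,"tz": 0,"ax": 0,"ay": 0,"az": 0,"gripper": 0.6}
    - {"tx": -0.39,"ty": -0.84,"tz": 0,"ax": 0,"ay": 0,"az": 0,"gripper": 0.6}
    - {"tx": -0.39,"ty": -0.84,"tz": 0,"ax": 0,"ay": 0,"az": 0,"gripper": 0.6}
    - {"tx": -0.39,"ty": -0.84,"tz": 0,"ax": 0,"ay": 0,"az": 0,"gripper": 0.6}
    - {"tx": -0.39,"ty": -0.84,"tz": 0,"ax": 0,"ay": 0,"az": 0,"gripper": 0.6}

```text
t: 6.08
position: [370.7, 301.7, 84.4]
orientation: [-180.0, -0.0, -0.0]
force: [0.1, -0.1, -1.4]
grip_width: 59.4
```

```bash
python3 - <<'E'
from h import *
print(manip.state()['position'])
for n in('scene',):
  im=shot(n,n+'3');x,y=proj(n,(371,300,60)).astype(int)
  c=im[max(y-50,0):y+50,x-65:x+65];cv2.imwrite(f'pics/c_{n}3.png',cv2.cvtColor(cv2.resize(c,None,fx=5,fy=5,interpolation=2),cv2.COLOR_RGB2BGR));print(x-65,y-50)
print(manip.state()['position'],manip.state()['grip_width'])
E
```

```text
[370.74174446 301.71481674  84.39702699]
347 162
[368.88299127 305.3547238   84.46631945] 59.43249977631285
```

View pics/c_scene3.png

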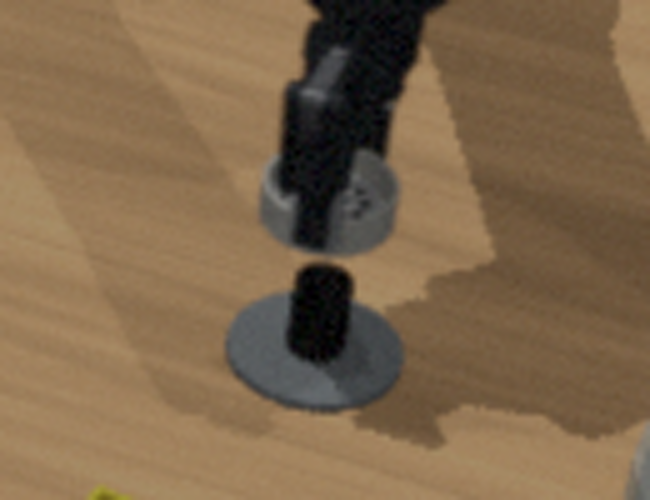

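Call:
apply_moves:
  targets:
    - {"tx": 0,"ty": 0,"tz": 0,"ax": 0,"ay": 0,"az": 0,"gripper": 0.6}
    - {"tx": 0,"ty": 0,"tz": 0,"ax": 0,"ay": 0,"az": 0,"gripper": 0.6}
    - {"tx": 0,"ty": 0,"tz": 0,"ax": 0,"ay": 0,"az": 0,"gripper": 0.6}
    - {"tx": 0,"ty": 0,"tz": 0,"ax": 0,"ay": 0,"az": 0,"gripper": 0.6}
    - {"tx": 0,"ty": 0,"tz": 0,"ax": 0,"ay": 0,"az": 0,"gripper": 0.6}

```text
t: 6.55
position: [371.4, 300.3, 83.5]
orientation: [-180.0, -0.0, -0.1]
force: [-0.7, 0.1, -1.2]
grip_width: 59.5
```

```bash
python3 - <<'E'
from h import *
for n in('scene',):
  im=shot(n,n+'4');x,y=proj(n,(371,300,60)).astype(int)
  for P,R,z,col in(((372,300.3),42,6,(0,255,0)),((371,300.3),14,46,(0,255,0)),((371,300.3),31,83.5,(255,255,0)),((371,300.3),31,103.5,(255,0,0))):
    for a in np.radians(np.arange(0,360,15)):
      p=proj(n,(P[0]+R*np.cos(a),P[1]+R*np.sin(a),z));im[int(round(p[1])),int(round(p[0]))]=col
  c=im[max(y-50,0):y+50,x-65:x+65];cv2.imwrite(f'pics/c_{n}4.png',cv2.cvtColor(cv2.resize(c,None,fx=6,fy=6,interpolation=0),cv2.COLOR_RGB2BGR))
E
```

```text
(no output)
```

View pics/c_scene4.png

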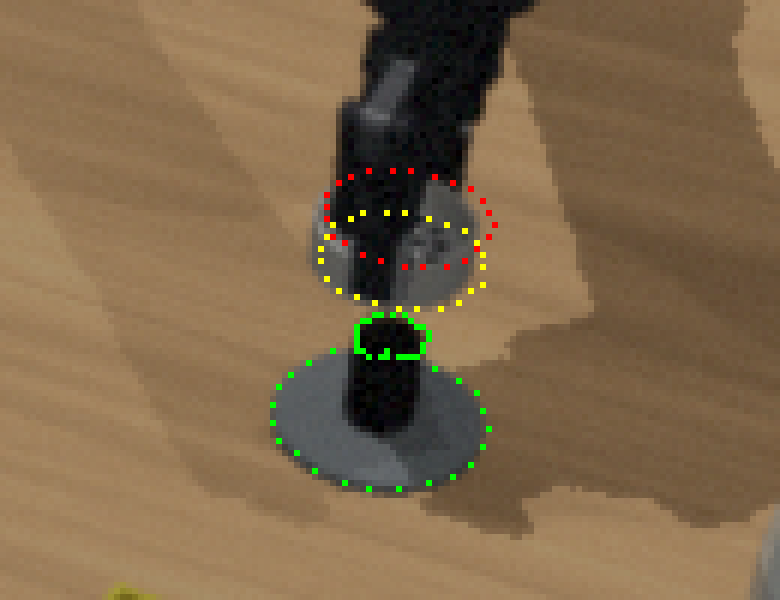

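Call:
apply_moves:
  targets:
    - {"tx": 0,"ty": 0,"tz": 0.5,"ax": 0,"ay": 0,"az": 0,"gripper": 0.6}
    - {"tx": 0,"ty": 0,"tz": 0.5,"ax": 0,"ay": 0,"az": 0,"gripper": 0.6}
    - {"tx": 0,"ty": 0,"tz": 0.5,"ax": 0,"ay": 0,"az": 0,"gripper": 0.6}
    - {"tx": 0,"ty": 0,"tz": 0.5,"ax": 0,"ay": 0,"az": 0,"gripper": 0.6}
    - {"tx": 0,"ty": 0,"tz": 0.3,"ax": 0,"ay": 0,"az": 0,"gripper": 0.6}

```text
t: 7.02
position: [370.4, 300.3, 35.4]
orientation: [179.9, 0.1, 0.0]
force: [0.0, -0.3, -0.6]
grip_width: 59.4
```

Call:
apply_moves:
  targets:
    - {"tx": 0,"ty": 0,"tz": 0.3,"ax": 0,"ay": 0,"az": 0,"gripper": 0.6}
    - {"tx": 0,"ty": 0,"tz": 0.3,"ax": 0,"ay": 0,"az": 0,"gripper": 0.6}
    - {"tx": 0,"ty": 0,"tz": 0.3,"ax": 0,"ay": 0,"az": 0,"gripper": 0.6}
    - {"tx": 0,"ty": 0,"tz": 0.3,"ax": 0,"ay": 0,"az": 0,"gripper": 0.6}
    - {"tx": 0,"ty": 0,"tz": 0,"ax": 0,"ay": 0,"az": 0,"gripper": 0.6}

```text
t: 7.43
position: [370.5, 300.5, 12.2]
orientation: [179.9, 0.1, 0.0]
force: [-0.6, -0.2, -1.0]
grip_width: 59.3
```

Call:
apply_moves:
  targets:
    - {"tx": 0,"ty": 0,"tz": 0.1,"ax": 0,"ay": 0,"az": 0,"gripper": 0.6}
    - {"tx": 0,"ty": 0,"tz": 0.1,"ax": 0,"ay": 0,"az": 0,"gripper": 0.6}
    - {"tx": 0,"ty": 0,"tz": 0.05,"ax": 0,"ay": 0,"az": 0,"gripper": 0.6}
    - {"tx": 0,"ty": 0,"tz": 0,"ax": 0,"ay": 0,"az": 0,"gripper": 0.6}
    - {"tx": 0,"ty": 0,"tz": 0,"ax": 0,"ay": 0,"az": 0,"gripper": 0.6}

```text
t: 7.85
position: [371.0, 301.0, 8.4]
orientation: [-180.0, -0.0, 0.0]
force: [-0.2, 0.1, -1.0]
grip_width: 59.6
```

```bash
python3 - <<'E'
from h import *
for n in('scene',):
  im=shot(n,n+'5');x,y=proj(n,(371,300,40)).astype(int)
  c=im[max(y-50,0):y+50,x-65:x+65];cv2.imwrite(f'pics/c_{n}5.png',cv2.cvtColor(cv2.resize(c,None,fx=6,fy=6,interpolation=2),cv2.COLOR_RGB2BGR))
E
```

```text
(no output)
```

View pics/c_scene5.png

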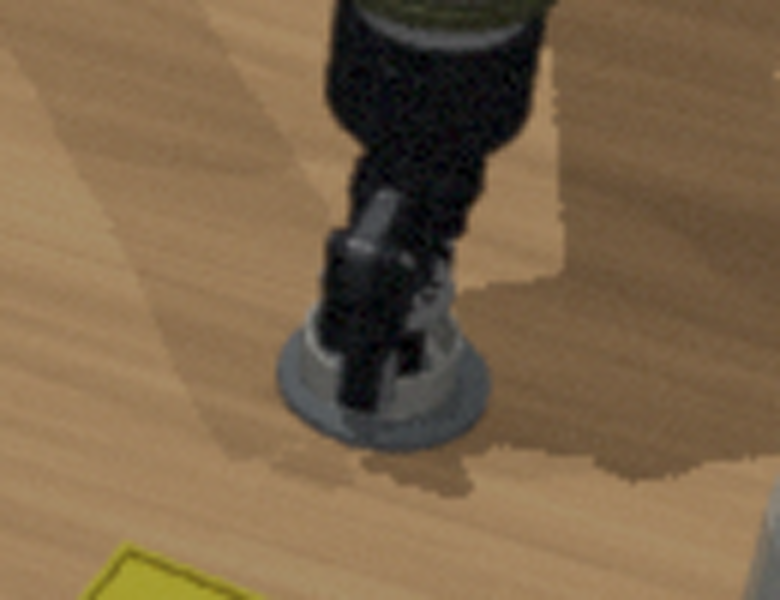

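Call:
apply_moves:
  targets:
    - {"tx": 0,"ty": 0,"tz": 0.05,"ax": 0,"ay": 0,"az": 0,"gripper": 0.28}
    - {"tx": 0,"ty": 0,"tz": 0,"ax": 0,"ay": 0,"az": 0,"gripper": 0.25}
    - {"tx": 0,"ty": 0,"tz": 0,"ax": 0,"ay": 0,"az": 0,"gripper": 0.2}
    - {"tx": 0,"ty": 0,"tz": 0,"ax": 0,"ay": 0,"az": 0,"gripper": 0.15}
    - {"tx": 0,"ty": 0,"tz": 0,"ax": 0,"ay": 0,"az": 0,"gripper": 0.13}

```text
t: 8.32
position: [371.0, 301.0, 7.4]
orientation: [-180.0, -0.0, 0.0]
force: [0.4, 0.3, -1.0]
grip_width: 74.1
```

Call:
apply_moves:
  targets:
    - {"tx": 0,"ty": 0,"tz": -0.2,"ax": 0,"ay": 0,"az": 0,"gripper": 0.13}
    - {"tx": 0,"ty": 0,"tz": -0.4,"ax": 0,"ay": 0,"az": 0,"gripper": 0.13}
    - {"tx": 0,"ty": 0,"tz": -0.4,"ax": 0,"ay": 0,"az": 0,"gripper": 0.13}
    - {"tx": 0,"ty": 0,"tz": -0.2,"ax": 0,"ay": 0,"az": 0,"gripper": 0.13}
    - {"tx": 0,"ty": 0,"tz": 0,"ax": 0,"ay": 0,"az": 0,"gripper": 0.13}

```text
t: 8.73
position: [371.6, 301.7, 32.8]
orientation: [-179.9, -0.1, -0.0]
force: [0.2, -0.4, 1.3]
grip_width: 74.1
```

```bash
python3 - <<'E'
from h import *
for n in('scene',):
  im=shot(n,n+'6');x,y=proj(n,(371,300,40)).astype(int)
  c=im[max(y-50,0):y+50,x-65:x+65];cv2.imwrite(f'pics/c_{n}6.png',cv2.cvtColor(cv2.resize(c,None,fx=6,fy=6,interpolation=2),cv2.COLOR_RGB2BGR))
E
```

```text
(no output)
```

View pics/c_scene6.png

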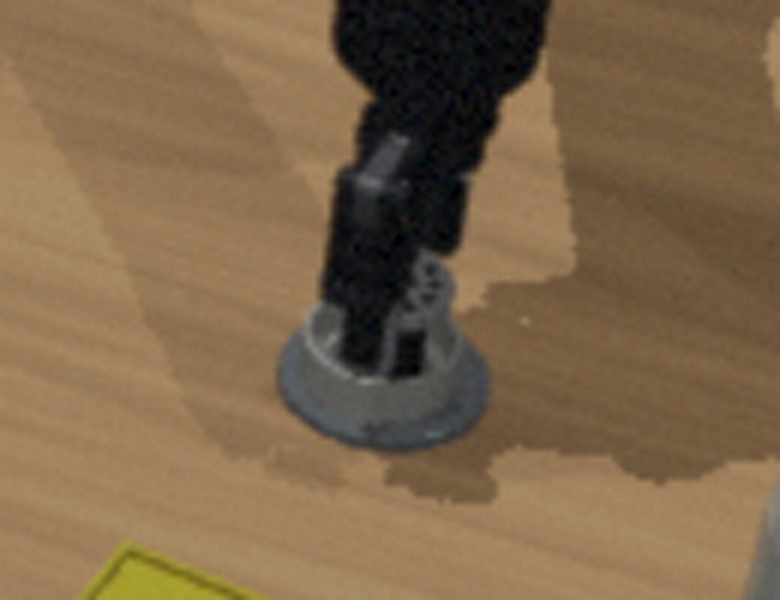

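Call:
apply_moves:
  targets:
    - {"tx": 0,"ty": 0,"tz": -0.5,"ax": 0,"ay": 0,"az": 0,"gripper": 0.13}
    - {"tx": 0,"ty": 0,"tz": -1,"ax": 0,"ay": 0,"az": 0,"gripper": 0.13}
    - {"tx": 0,"ty": 0,"tz": -1,"ax": 0,"ay": 0,"az": 0,"gripper": 0.13}
    - {"tx": 0,"ty": 0,"tz": -0.5,"ax": 0,"ay": 0,"az": 0,"gripper": 0.13}
    - {"tx": 0,"ty": 0,"tz": 0,"ax": 0,"ay": 0,"az": 0,"gripper": 0.13}

```text
t: 9.2
position: [372.0, 302.0, 93.6]
orientation: [-179.8, -0.1, -0.0]
force: [0.1, 0.7, -0.3]
grip_width: 74.3
```

```bash
python3 - <<'E'
from h import *
n='scene'
im=shot(n,n+'7');x,y=proj(n,(371,300,40)).astype(int)
im2=im.copy()
for P,R,z,col in(((371.3,299.5),26,52,(0,255,0)),((371.3,299.5),31,26,(255,0,0))):
    for a in np.radians(np.arange(0,360,15)):
      p=proj(n,(P[0]+R*np.cos(a),P[1]+R*np.sin(a),z));im2[int(round(p[1])),int(round(p[0]))]=col
k=lambda im:cv2.resize(im[y-40:y+40,x-35:x+35],None,fx=5.5,fy=5.5,interpolation=0)
cv2.imwrite(f'pics/c_{n}7.png',cv2.cvtColor(np.hstack([k(im),k(im2)]),cv2.COLOR_RGB2BGR))
E
```

```text
(no output)
```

View pics/c_scene7.png

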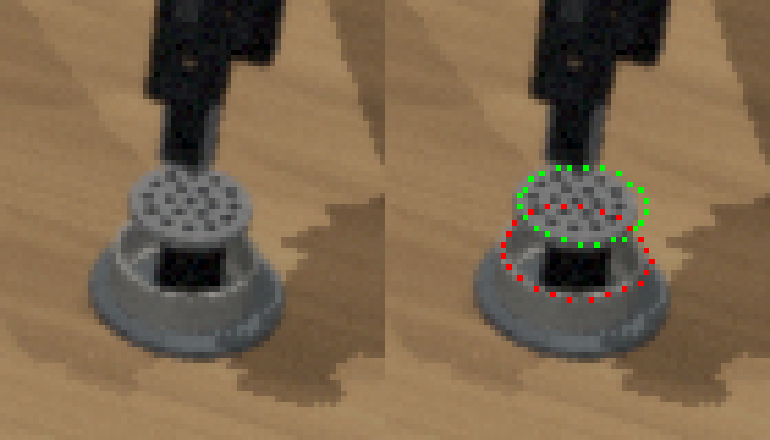

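Stage 1 is confirmed: the disc lies flat on the peg top (scene pixel ~ crop (190,205)) and the band is round the foot. Next I'll grip the disc.

Call:
apply_moves:
  targets:
    - {"tx": 0,"ty": 0.08,"tz": 0.5,"ax": 0,"ay": 0,"az": 0,"gripper": 0.2}
    - {"tx": 0,"ty": 0,"tz": 1,"ax": 0,"ay": 0,"az": 0,"gripper": 0.2}
    - {"tx": 0,"ty": 0,"tz": 1,"ax": 0,"ay": 0,"az": 0,"gripper": 0.2}
    - {"tx": 0,"ty": 0,"tz": 0.45,"ax": 0,"ay": 0,"az": 0,"gripper": 0.2}
    - {"tx": 0,"ty": 0,"tz": 0,"ax": 0,"ay": 0,"az": 0,"gripper": 0.2}

```text
t: 9.67
position: [369.3, 297.4, 29.1]
orientation: [179.7, 0.2, -0.0]
force: [0.2, 0.1, 0.5]
grip_width: 68.4
```

Call:
apply_moves:
  targets:
    - {"tx": 0,"ty": 0,"tz": 0,"ax": 0,"ay": 0,"az": 0,"gripper": 0.28}
    - {"tx": 0,"ty": 0,"tz": 0,"ax": 0,"ay": 0,"az": 0,"gripper": 0.35}
    - {"tx": 0,"ty": 0,"tz": 0,"ax": 0,"ay": 0,"az": 0,"gripper": 0.5}
    - {"tx": 0,"ty": 0,"tz": 0,"ax": 0,"ay": 0,"az": 0,"gripper": 0.65}
    - {"tx": 0,"ty": 0,"tz": 0,"ax": 0,"ay": 0,"az": 0,"gripper": 0.65}

```text
t: 10.08
position: [371.5, 299.7, 33.2]
orientation: [-179.9, -0.1, -0.0]
force: [-1.2, -1.9, 6.8]
grip_width: 49.7
```

```bash
cat > look.py <<'E'
import sys
from h import *
n,f=sys.argv[1:3];X=[float(v) for v in sys.argv[3:6]]
im=shot(n,f);x,y=proj(n,X).astype(int);print(manip.state()['position'],x,y)
y0=max(y-50,0);x0=max(x-65,0)
cv2.imwrite(f'pics/c_{f}.png',cv2.cvtColor(cv2.resize(im[y0:y0+100,x0:x0+130],None,fx=5,fy=5,interpolation=2),cv2.COLOR_RGB2BGR))
E
python3 look.py scene s8 371 300 40
```

```text
[371.45605691 299.73901255  33.23963505] 411 219
```

View pics/c_s8.png

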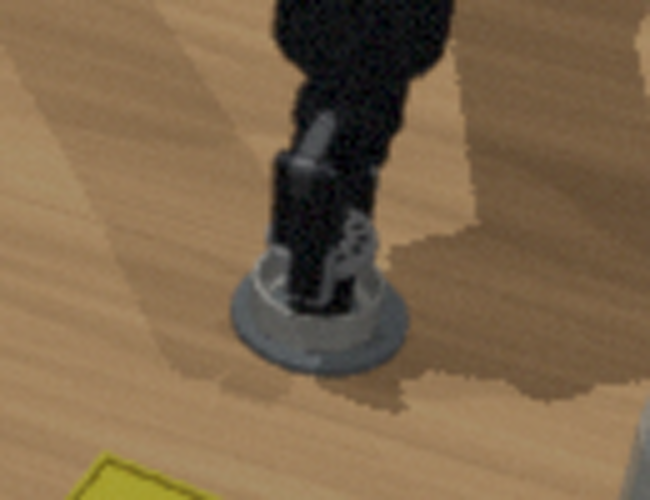

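```bash
python3 - <<'E'
from h import *
for X in (480,487,494):
  for z in(0,3,6,9,12):print(X,z,proj('scene',(X,133,z)).round(1))
print('pix 325,238.8')
E
```

```text
480 0 [326.4 239.3]
480 3 [326.4 238.4]
480 6 [326.4 237.4]
480 9 [326.4 236.5]
480 12 [326.4 235.5]
487 0 [325.1 241.1]
487 3 [325.1 240.2]
487 6 [325.1 239.2]
487 9 [325.1 238.2]
487 12 [325.1 237.3]
494 0 [323.7 242.9]
494 3 [323.7 241.9]
494 6 [323.7 241. ]
494 9 [323.7 240. ]
494 12 [323.7 239.1]
pix 325,238.8
```

Call:
apply_moves:
  targets:
    - {"tx": 0,"ty": 0,"tz": 0,"ax": 0,"ay": 0,"az": 0,"gripper": 0.38}
    - {"tx": 0,"ty": 0,"tz": 0,"ax": 0,"ay": 0,"az": 0,"gripper": 0.33}
    - {"tx": 0,"ty": 0,"tz": 0,"ax": 0,"ay": 0,"az": 0,"gripper": 0.28}
    - {"tx": 0,"ty": 0,"tz": -0.15,"ax": 0,"ay": 0,"az": 0,"gripper": 0.28}
    - {"tx": 0,"ty": 0,"tz": -0.2,"ax": 0,"ay": 0,"az": 0,"gripper": 0.28}

```text
t: 10.55
position: [370.8, 299.2, 39.3]
orientation: [180.0, 0.0, -0.0]
force: [-0.1, 0.5, -0.3]
grip_width: 61.6
```

Call:
apply_moves:
  targets:
    - {"tx": 0,"ty": 0,"tz": 0,"ax": 0,"ay": 0,"az": 0,"gripper": 0.28}
    - {"tx": 0,"ty": 0,"tz": 0,"ax": 0,"ay": 0,"az": 0,"gripper": 0.28}
    - {"tx": 0,"ty": 0,"tz": 0,"ax": 0,"ay": 0,"az": 0,"gripper": 0.34}
    - {"tx": 0,"ty": 0,"tz": 0,"ax": 0,"ay": 0,"az": 0,"gripper": 0.45}
    - {"tx": 0,"ty": 0,"tz": 0,"ax": 0,"ay": 0,"az": 0,"gripper": 0.65}

```text
t: 10.97
position: [371.0, 299.4, 39.7]
orientation: [-180.0, 0.0, -0.0]
force: [-2.1, -1.6, 7.9]
grip_width: 49.8
```

Call:
apply_moves:
  targets:
    - {"tx": 0,"ty": 0,"tz": 0,"ax": 0,"ay": 0,"az": 0,"gripper": 0.65}
    - {"tx": 0,"ty": 0,"tz": 0,"ax": 0,"ay": 0,"az": 0,"gripper": 0.65}
    - {"tx": 0,"ty": 0,"tz": 0,"ax": 0,"ay": 0,"az": 0,"gripper": 0.65}
    - {"tx": 0,"ty": 0,"tz": -0.1,"ax": 0,"ay": 0,"az": 0,"gripper": 0.65}
    - {"tx": 0,"ty": 0,"tz": -0.3,"ax": 0,"ay": 0,"az": 0,"gripper": 0.65}

```text
t: 11.38
position: [370.5, 298.9, 46.8]
orientation: [179.9, 0.1, 0.0]
force: [0.2, 0.1, 0.6]
grip_width: 50.1
```

```bash
python3 look.py scene s9 371 300 40
```

```text
[371.19289994 299.46043396  48.29931114] 411 219
```

View pics/c_s9.png

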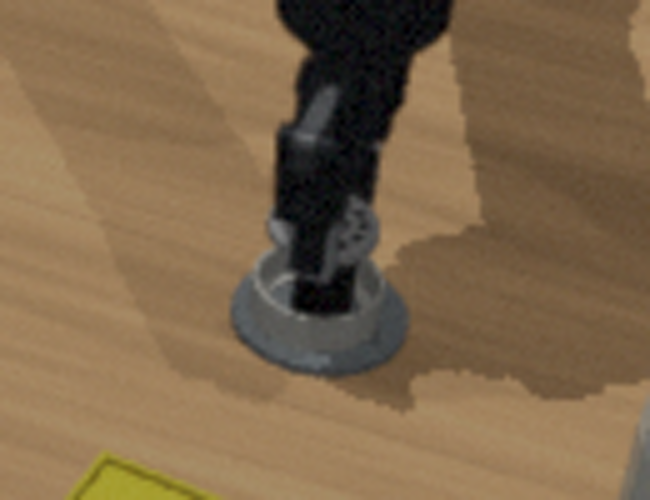

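Call:
apply_moves:
  targets:
    - {"tx": 0.4,"ty": -0.1,"tz": -0.3,"ax": 0,"ay": 0,"az": 0,"gripper": 0.65}
    - {"tx": 0.84,"ty": -0.21,"tz": -0.3,"ax": 0,"ay": 0,"az": 0,"gripper": 0.65}
    - {"tx": 0.84,"ty": -0.21,"tz": -0.3,"ax": 0,"ay": 0,"az": 0,"gripper": 0.65}
    - {"tx": 0.84,"ty": -0.21,"tz": 0,"ax": 0,"ay": 0,"az": 0,"gripper": 0.65}
    - {"tx": 0.84,"ty": -0.21,"tz": 0,"ax": 0,"ay": 0,"az": 0,"gripper": 0.65}

```text
t: 11.85
position: [447.8, 318.7, 66.2]
orientation: [-179.9, -0.1, 0.0]
force: [-0.7, 0.2, -1.0]
grip_width: 50.2
```

Call:
apply_moves:
  targets:
    - {"tx": 0.84,"ty": -0.21,"tz": 0,"ax": 0,"ay": 0,"az": 0,"gripper": 0.65}
    - {"tx": 0.84,"ty": -0.21,"tz": 0,"ax": 0,"ay": 0,"az": 0,"gripper": 0.65}
    - {"tx": 0.84,"ty": -0.21,"tz": 0,"ax": 0,"ay": 0,"az": 0,"gripper": 0.65}
    - {"tx": 0.84,"ty": -0.21,"tz": 0,"ax": 0,"ay": 0,"az": 0,"gripper": 0.65}
    - {"tx": 0.84,"ty": -0.21,"tz": 0,"ax": 0,"ay": 0,"az": 0,"gripper": 0.65}

```text
t: 12.27
position: [531.5, 339.4, 65.5]
orientation: [-180.0, -0.0, 0.0]
force: [0.2, 0.4, 0.3]
grip_width: 49.7
```

Call:
apply_moves:
  targets:
    - {"tx": 0.84,"ty": -0.21,"tz": 0,"ax": 0,"ay": 0,"az": 0,"gripper": 0.65}
    - {"tx": 0.84,"ty": -0.21,"tz": 0,"ax": 0,"ay": 0,"az": 0,"gripper": 0.65}
    - {"tx": 0.43,"ty": -0.13,"tz": 0.5,"ax": 0,"ay": 0,"az": 0,"gripper": 0.65}
    - {"tx": 0,"ty": 0,"tz": 0.8,"ax": 0,"ay": 0,"az": 0,"gripper": 0.65}
    - {"tx": 0,"ty": 0,"tz": 0.3,"ax": 0,"ay": 0,"az": 0,"gripper": 0.65}

```text
t: 12.68
position: [572.5, 349.6, 31.4]
orientation: [179.9, 0.1, -0.0]
force: [-1.0, -0.7, -1.2]
grip_width: 49.8
```

Call:
apply_moves:
  targets:
    - {"tx": 0,"ty": 0,"tz": 0.2,"ax": 0,"ay": 0,"az": 0,"gripper": 0.65}
    - {"tx": 0,"ty": 0,"tz": 0.2,"ax": 0,"ay": 0,"az": 0,"gripper": 0.65}
    - {"tx": 0,"ty": 0,"tz": 0.2,"ax": 0,"ay": 0,"az": 0,"gripper": 0.65}
    - {"tx": 0,"ty": 0,"tz": 0,"ax": 0,"ay": 0,"az": 0,"gripper": 0.65}
    - {"tx": 0,"ty": 0,"tz": 0,"ax": 0,"ay": 0,"az": 0,"gripper": 0.65}

```text
t: 13.1
position: [572.4, 350.3, 21.7]
orientation: [-180.0, -0.0, 0.0]
force: [-0.1, -0.6, -1.0]
grip_width: 50.0
```

```bash
python3 look.py scene s10 570 340 40
```

```text
[572.49410156 350.37132787  21.86361859] 398 280
```

View pics/c_s10.png

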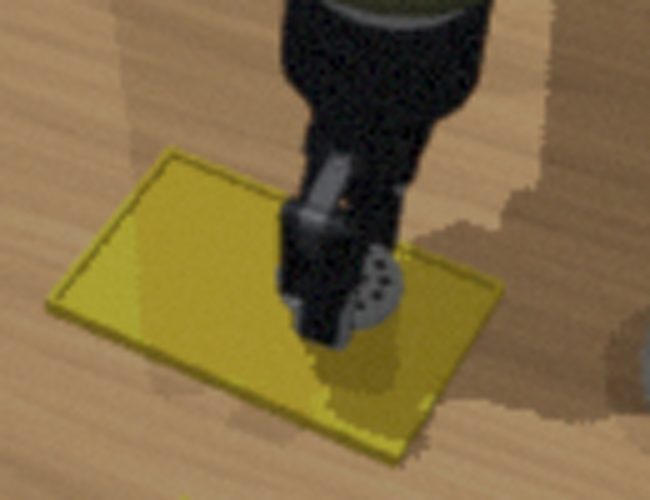

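Call:
apply_moves:
  targets:
    - {"tx": 0,"ty": 0,"tz": 0.4,"ax": 0,"ay": 0,"az": 0,"gripper": 0.65}
    - {"tx": 0,"ty": 0,"tz": 0.4,"ax": 0,"ay": 0,"az": 0,"gripper": 0.65}
    - {"tx": 0,"ty": 0,"tz": 0.2,"ax": 0,"ay": 0,"az": 0,"gripper": 0.65}
    - {"tx": 0,"ty": 0,"tz": 0,"ax": 0,"ay": 0,"az": 0,"gripper": 0.65}
    - {"tx": 0,"ty": 0,"tz": 0,"ax": 0,"ay": 0,"az": 0,"gripper": 0.65}

```text
t: 13.57
position: [572.1, 350.1, 1.3]
orientation: [180.0, 0.0, -0.0]
force: [-2.7, -2.2, 7.2]
grip_width: 49.5
```

Call:
apply_moves:
  targets:
    - {"tx": 0,"ty": 0,"tz": 0.05,"ax": 0,"ay": 0,"az": 0,"gripper": 0.65}
    - {"tx": 0,"ty": 0,"tz": 0.05,"ax": 0,"ay": 0,"az": 0,"gripper": 0.65}
    - {"tx": 0,"ty": 0,"tz": 0,"ax": 0,"ay": 0,"az": 0,"gripper": 0.65}
    - {"tx": 0,"ty": 0,"tz": 0,"ax": 0,"ay": 0,"az": 0,"gripper": 0.65}
    - {"tx": 0,"ty": 0,"tz": 0,"ax": 0,"ay": 0,"az": 0,"gripper": 0.65}

```text
t: 13.98
position: [572.2, 350.1, 1.2]
orientation: [-180.0, 0.1, -0.0]
force: [-10.7, -6.0, 22.8]
grip_width: 49.7
```

Call:
apply_moves:
  targets:
    - {"tx": 0,"ty": 0,"tz": -0.08,"ax": 0,"ay": 0,"az": 0,"gripper": 0.65}
    - {"tx": 0,"ty": 0,"tz": 0,"ax": 0,"ay": 0,"az": 0,"gripper": 0.6}
    - {"tx": 0,"ty": 0,"tz": 0,"ax": 0,"ay": 0,"az": 0,"gripper": 0.3}
    - {"tx": 0,"ty": 0,"tz": 0,"ax": 0,"ay": 0,"az": 0,"gripper": 0.28}
    - {"tx": 0,"ty": 0,"tz": 0,"ax": 0,"ay": 0,"az": 0,"gripper": 0.28}

```text
t: 14.4
position: [572.1, 350.0, 0.3]
orientation: [180.0, 0.0, 0.0]
force: [0.2, 0.1, -0.4]
grip_width: 61.5
```

Call:
apply_moves:
  targets:
    - {"tx": 0,"ty": 0,"tz": 0,"ax": 0,"ay": 0,"az": 0,"gripper": 0.28}
    - {"tx": 0,"ty": 0,"tz": -0.3,"ax": 0,"ay": 0,"az": 0,"gripper": 0.28}
    - {"tx": 0,"ty": 0,"tz": -1,"ax": 0,"ay": 0,"az": 0,"gripper": 0.28}
    - {"tx": 0,"ty": 0,"tz": -1,"ax": 0,"ay": 0,"az": 0,"gripper": 0.28}
    - {"tx": 0,"ty": 0,"tz": -1,"ax": 0,"ay": 0,"az": 0,"gripper": 0.28}

```text
t: 14.82
position: [572.3, 350.0, 67.8]
orientation: [180.0, 0.0, -0.0]
force: [-0.9, 0.5, 0.1]
grip_width: 61.6
```

```bash
python3 look.py scene s11 570 340 40
```

```text
[574.36770027 351.11338854  72.60340762] 398 280
```

View pics/c_s11.png

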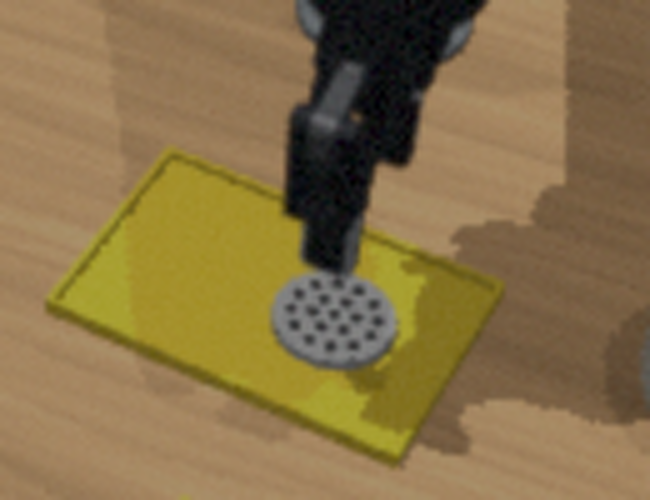

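Call:
apply_moves:
  targets:
    - {"tx": -0.4,"ty": 0.1,"tz": 0,"ax": 0,"ay": 0,"az": 0,"gripper": 0.14}
    - {"tx": -0.84,"ty": 0.21,"tz": 0,"ax": 0,"ay": 0,"az": 0,"gripper": 0.14}
    - {"tx": -0.84,"ty": 0.21,"tz": 0,"ax": 0,"ay": 0,"az": 0,"gripper": 0.14}
    - {"tx": -0.84,"ty": 0.21,"tz": 0,"ax": 0,"ay": 0,"az": 0,"gripper": 0.14}
    - {"tx": -0.84,"ty": 0.21,"tz": 0,"ax": 0,"ay": 0,"az": 0,"gripper": 0.14}

```text
t: 15.28
position: [495.4, 330.7, 66.1]
orientation: [180.0, 0.1, 0.0]
force: [0.3, 0.1, -0.1]
grip_width: 73.5
```

Call:
apply_moves:
  targets:
    - {"tx": -0.84,"ty": 0.21,"tz": 0,"ax": 0,"ay": 0,"az": 0,"gripper": 0.14}
    - {"tx": -0.84,"ty": 0.21,"tz": 0,"ax": 0,"ay": 0,"az": 0,"gripper": 0.14}
    - {"tx": -0.84,"ty": 0.21,"tz": 0,"ax": 0,"ay": 0,"az": 0,"gripper": 0.14}
    - {"tx": -0.84,"ty": 0.21,"tz": 0,"ax": 0,"ay": 0,"az": 0,"gripper": 0.14}
    - {"tx": -0.84,"ty": 0.21,"tz": 0,"ax": 0,"ay": 0,"az": 0,"gripper": 0.14}

```text
t: 15.7
position: [411.4, 309.6, 66.2]
orientation: [180.0, 0.1, 0.0]
force: [0.8, -0.5, -0.2]
grip_width: 73.2
```

Call:
apply_moves:
  targets:
    - {"tx": -0.84,"ty": 0.21,"tz": 0,"ax": 0,"ay": 0,"az": 0,"gripper": 0.14}
    - {"tx": -0.84,"ty": 0.21,"tz": 0,"ax": 0,"ay": 0,"az": 0,"gripper": 0.14}
    - {"tx": -0.43,"ty": 0.11,"tz": 0,"ax": 0,"ay": 0,"az": 0,"gripper": 0.14}
    - {"tx": 0,"ty": 0,"tz": 0,"ax": 0,"ay": 0,"az": 0,"gripper": 0.14}
    - {"tx": 0,"ty": 0,"tz": 0,"ax": 0,"ay": 0,"az": 0,"gripper": 0.14}

```text
t: 16.12
position: [370.9, 299.9, 66.9]
orientation: [-180.0, -0.0, 0.0]
force: [0.1, 0.4, 0.8]
grip_width: 73.1
```

Down to TCP ≈ 9: 57 mm.

Call:
apply_moves:
  targets:
    - {"tx": 0,"ty": 0,"tz": 0.5,"ax": 0,"ay": 0,"az": 0,"gripper": 0.14}
    - {"tx": 0,"ty": 0,"tz": 0.8,"ax": 0,"ay": 0,"az": 0,"gripper": 0.14}
    - {"tx": 0,"ty": 0,"tz": 0.8,"ax": 0,"ay": 0,"az": 0,"gripper": 0.14}
    - {"tx": 0,"ty": 0,"tz": 0.5,"ax": 0,"ay": 0,"az": 0,"gripper": 0.14}
    - {"tx": 0,"ty": 0,"tz": 0.25,"ax": 0,"ay": 0,"az": 0,"gripper": 0.14}

```text
t: 16.53
position: [370.9, 298.9, 8.0]
orientation: [179.9, 0.1, -0.0]
force: [-0.4, -0.7, -0.5]
grip_width: 73.5
```

Call:
apply_moves:
  targets:
    - {"tx": 0,"ty": 0,"tz": 0,"ax": 0,"ay": 0,"az": 0,"gripper": 0.14}
    - {"tx": 0,"ty": 0,"tz": 0,"ax": 0,"ay": 0,"az": 0,"gripper": 0.2}
    - {"tx": 0,"ty": 0,"tz": 0,"ax": 0,"ay": 0,"az": 0,"gripper": 0.3}
    - {"tx": 0,"ty": 0,"tz": 0,"ax": 0,"ay": 0,"az": 0,"gripper": 0.6}
    - {"tx": 0,"ty": 0,"tz": 0,"ax": 0,"ay": 0,"az": 0,"gripper": 0.6}

```text
t: 16.95
position: [371.5, 300.1, 10.9]
orientation: [-179.9, -0.0, -0.0]
force: [-0.9, -2.4, 6.2]
grip_width: 59.3
```

Call:
apply_moves:
  targets:
    - {"tx": 0,"ty": 0,"tz": 0,"ax": 0,"ay": 0,"az": 0,"gripper": 0.6}
    - {"tx": 0,"ty": 0,"tz": -0.1,"ax": 0,"ay": 0,"az": 0,"gripper": 0.6}
    - {"tx": 0,"ty": 0,"tz": -0.4,"ax": 0,"ay": 0,"az": 0,"gripper": 0.6}
    - {"tx": 0,"ty": 0,"tz": -0.5,"ax": 0,"ay": 0,"az": 0,"gripper": 0.6}
    - {"tx": 0,"ty": 0,"tz": -0.5,"ax": 0,"ay": 0,"az": 0,"gripper": 0.6}

```text
t: 17.37
position: [371.1, 299.9, 41.2]
orientation: [-180.0, -0.0, -0.0]
force: [0.1, -0.7, 0.2]
grip_width: 59.2
```

Call:
apply_moves:
  targets:
    - {"tx": 0,"ty": 0,"tz": -0.5,"ax": 0,"ay": 0,"az": 0,"gripper": 0.6}
    - {"tx": 0,"ty": 0,"tz": -0.8,"ax": 0,"ay": 0,"az": 0,"gripper": 0.6}
    - {"tx": 0,"ty": 0,"tz": -0.8,"ax": 0,"ay": 0,"az": 0,"gripper": 0.6}
    - {"tx": 0,"ty": 0,"tz": -0.5,"ax": 0,"ay": 0,"az": 0,"gripper": 0.6}
    - {"tx": 0,"ty": 0,"tz": 0,"ax": 0,"ay": 0,"az": 0,"gripper": 0.6}

```text
t: 17.78
position: [372.1, 300.9, 94.6]
orientation: [-179.8, -0.1, -0.0]
force: [0.6, 1.2, -0.8]
grip_width: 59.0
```

```bash
python3 look.py scene s12 371 300 60
```

```text
[371.48164876 300.42242497  93.11277956] 412 212
```

View pics/c_s12.png

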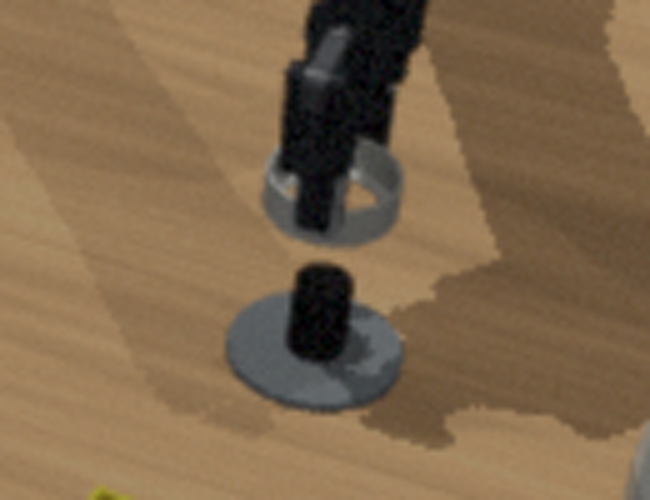

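Call:
apply_moves:
  targets:
    - {"tx": 0.31,"ty": 0.94,"tz": 0,"ax": 0,"ay": 0,"az": 0,"gripper": 0.6}
    - {"tx": 0.31,"ty": 0.94,"tz": 0,"ax": 0,"ay": 0,"az": 0,"gripper": 0.6}
    - {"tx": 0.31,"ty": 0.94,"tz": 0,"ax": 0,"ay": 0,"az": 0,"gripper": 0.6}
    - {"tx": 0.31,"ty": 0.94,"tz": 0,"ax": 0,"ay": 0,"az": 0,"gripper": 0.6}
    - {"tx": 0.31,"ty": 0.94,"tz": 0,"ax": 0,"ay": 0,"az": 0,"gripper": 0.6}

```text
t: 18.25
position: [401.6, 204.6, 91.1]
orientation: [180.0, 0.1, 0.0]
force: [0.5, -0.6, -0.7]
grip_width: 59.3
```

Call:
apply_moves:
  targets:
    - {"tx": 0.31,"ty": 0.94,"tz": 0,"ax": 0,"ay": 0,"az": 0,"gripper": 0.6}
    - {"tx": 0.31,"ty": 0.94,"tz": 0,"ax": 0,"ay": 0,"az": 0,"gripper": 0.6}
    - {"tx": 0.31,"ty": 0.94,"tz": 0,"ax": 0,"ay": 0,"az": 0,"gripper": 0.6}
    - {"tx": 0.31,"ty": 0.94,"tz": 0,"ax": 0,"ay": 0,"az": 0,"gripper": 0.6}
    - {"tx": 0.31,"ty": 0.94,"tz": 0,"ax": 0,"ay": 0,"az": 0,"gripper": 0.6}

```text
t: 18.67
position: [432.6, 110.6, 91.1]
orientation: [180.0, 0.1, 0.0]
force: [1.2, 1.3, -0.5]
grip_width: 59.3
```

Call:
apply_moves:
  targets:
    - {"tx": 0.31,"ty": 0.94,"tz": 0,"ax": 0,"ay": 0,"az": 0,"gripper": 0.6}
    - {"tx": 0.31,"ty": 0.94,"tz": 0,"ax": 0,"ay": 0,"az": 0,"gripper": 0.6}
    - {"tx": 0.31,"ty": 0.94,"tz": 0,"ax": 0,"ay": 0,"az": 0,"gripper": 0.6}
    - {"tx": 0.31,"ty": 0.94,"tz": 0,"ax": 0,"ay": 0,"az": 0,"gripper": 0.6}
    - {"tx": 0.31,"ty": 0.94,"tz": 0,"ax": 0,"ay": 0,"az": 0,"gripper": 0.6}

```text
t: 19.08
position: [463.6, 16.7, 91.1]
orientation: [180.0, 0.1, 0.0]
force: [-0.0, 0.5, -1.0]
grip_width: 59.2
```

Call:
apply_moves:
  targets:
    - {"tx": 0.31,"ty": 0.94,"tz": 0,"ax": 0,"ay": 0,"az": 0,"gripper": 0.6}
    - {"tx": 0.31,"ty": 0.94,"tz": 0,"ax": 0,"ay": 0,"az": 0,"gripper": 0.6}
    - {"tx": 0.31,"ty": 0.94,"tz": 0,"ax": 0,"ay": 0,"az": 0,"gripper": 0.6}
    - {"tx": 0.31,"ty": 0.94,"tz": 0,"ax": 0,"ay": 0,"az": 0,"gripper": 0.6}
    - {"tx": 0.31,"ty": 0.94,"tz": 0,"ax": 0,"ay": 0,"az": 0,"gripper": 0.6}

```text
t: 19.5
position: [494.7, -77.2, 91.0]
orientation: [180.0, 0.1, 0.0]
force: [0.0, -0.2, -0.8]
grip_width: 59.5
```

Call:
apply_moves:
  targets:
    - {"tx": 0.31,"ty": 0.94,"tz": 0,"ax": 0,"ay": 0,"az": 0,"gripper": 0.6}
    - {"tx": 0.31,"ty": 0.94,"tz": 0,"ax": 0,"ay": 0,"az": 0,"gripper": 0.6}
    - {"tx": 0.31,"ty": 0.94,"tz": 0,"ax": 0,"ay": 0,"az": 0,"gripper": 0.6}
    - {"tx": 0.31,"ty": 0.94,"tz": 0,"ax": 0,"ay": 0,"az": 0,"gripper": 0.6}
    - {"tx": 0.31,"ty": 0.94,"tz": 0,"ax": 0,"ay": 0,"az": 0,"gripper": 0.6}

```text
t: 19.92
position: [525.6, -171.0, 90.8]
orientation: [-180.0, 0.1, 0.0]
force: [1.3, 0.9, -0.7]
grip_width: 59.2
```

Call:
apply_moves:
  targets:
    - {"tx": 0.31,"ty": 0.94,"tz": 0.3,"ax": 0,"ay": 0,"az": 0,"gripper": 0.6}
    - {"tx": 0.31,"ty": 0.94,"tz": 0.3,"ax": 0,"ay": 0,"az": 0,"gripper": 0.6}
    - {"tx": 0.31,"ty": 0.94,"tz": 0.3,"ax": 0,"ay": 0,"az": 0,"gripper": 0.6}
    - {"tx": 0.31,"ty": 0.8,"tz": 0.3,"ax": 0,"ay": 0,"az": 0,"gripper": 0.6}
    - {"tx": 0.31,"ty": 0.6,"tz": 0.3,"ax": 0,"ay": 0,"az": 0,"gripper": 0.6}

```text
t: 20.33
position: [556.3, -256.3, 60.4]
orientation: [180.0, 0.1, -0.1]
force: [0.7, 0.2, 0.4]
grip_width: 59.3
```

Call:
apply_moves:
  targets:
    - {"tx": 0.15,"ty": 0.4,"tz": 0.5,"ax": 0,"ay": 0,"az": 0,"gripper": 0.6}
    - {"tx": 0,"ty": 0,"tz": 0.3,"ax": 0,"ay": 0,"az": 0,"gripper": 0.6}
    - {"tx": 0,"ty": 0,"tz": 0,"ax": 0,"ay": 0,"az": 0,"gripper": 0.6}
    - {"tx": 0,"ty": 0,"tz": 0,"ax": 0,"ay": 0,"az": 0,"gripper": 0.6}
    - {"tx": 0,"ty": 0,"tz": 0,"ax": 0,"ay": 0,"az": 0,"gripper": 0.6}

```text
t: 20.75
position: [560.0, -261.8, 46.0]
orientation: [-180.0, 0.0, 0.0]
force: [0.5, 0.1, -1.5]
grip_width: 59.4
```

```bash
python3 look.py scene s13 560 -264 30
```

```text
[ 560.20271731 -261.86530158   46.23897667] 169 202
```

View pics/c_s13.png

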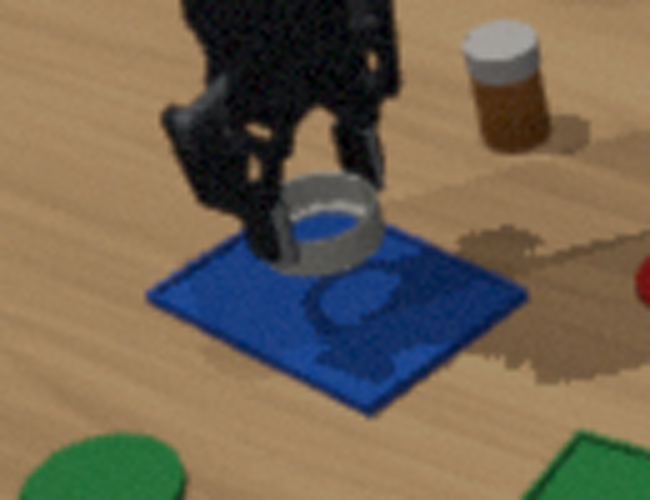

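Call:
apply_moves:
  targets:
    - {"tx": 0,"ty": 0,"tz": 0.5,"ax": 0,"ay": 0,"az": 0,"gripper": 0.6}
    - {"tx": 0,"ty": 0,"tz": 0.6,"ax": 0,"ay": 0,"az": 0,"gripper": 0.6}
    - {"tx": 0,"ty": 0,"tz": 0.5,"ax": 0,"ay": 0,"az": 0,"gripper": 0.6}
    - {"tx": 0,"ty": 0,"tz": 0.2,"ax": 0,"ay": 0,"az": 0,"gripper": 0.6}
    - {"tx": 0,"ty": 0,"tz": 0,"ax": 0,"ay": 0,"az": 0,"gripper": 0.6}

```text
t: 21.22
position: [559.5, -262.3, 9.2]
orientation: [-179.9, 0.1, -0.0]
force: [0.1, 0.3, -0.5]
grip_width: 59.0
```

Call:
apply_moves:
  targets:
    - {"tx": 0,"ty": 0,"tz": 0.05,"ax": 0,"ay": 0,"az": 0,"gripper": 0.6}
    - {"tx": 0,"ty": 0,"tz": 0,"ax": 0,"ay": 0,"az": 0,"gripper": 0.28}
    - {"tx": 0,"ty": 0,"tz": 0,"ax": 0,"ay": 0,"az": 0,"gripper": 0.22}
    - {"tx": 0,"ty": 0,"tz": 0,"ax": 0,"ay": 0,"az": 0,"gripper": 0.16}
    - {"tx": 0,"ty": 0,"tz": 0,"ax": 0,"ay": 0,"az": 0,"gripper": 0.16}

```text
t: 21.63
position: [559.8, -262.6, 8.5]
orientation: [-180.0, 0.0, 0.0]
force: [-0.4, 0.4, 0.4]
grip_width: 71.6
```

Call:
apply_moves:
  targets:
    - {"tx": 0,"ty": 0,"tz": -0.3,"ax": 0,"ay": 0,"az": 0,"gripper": 0.16}
    - {"tx": 0,"ty": 0,"tz": -1,"ax": 0,"ay": 0,"az": 0,"gripper": 0.16}
    - {"tx": 0,"ty": 0,"tz": -1,"ax": 0,"ay": 0,"az": 0,"gripper": 0.16}
    - {"tx": 0,"ty": 0,"tz": -1,"ax": 0,"ay": 0,"az": 0,"gripper": 0.16}
    - {"tx": 0,"ty": 0,"tz": -1,"ax": 0,"ay": 0,"az": 0,"gripper": 0.16}

```text
t: 22.05
position: [559.9, -262.7, 96.2]
orientation: [180.0, -0.0, -0.0]
force: [0.1, 0.6, 0.3]
grip_width: 71.9
```

```bash
python3 look.py scene s14 560 -264 30
```

```text
[ 561.64364963 -263.87525596  100.22979234] 169 202
```

View pics/c_s14.png

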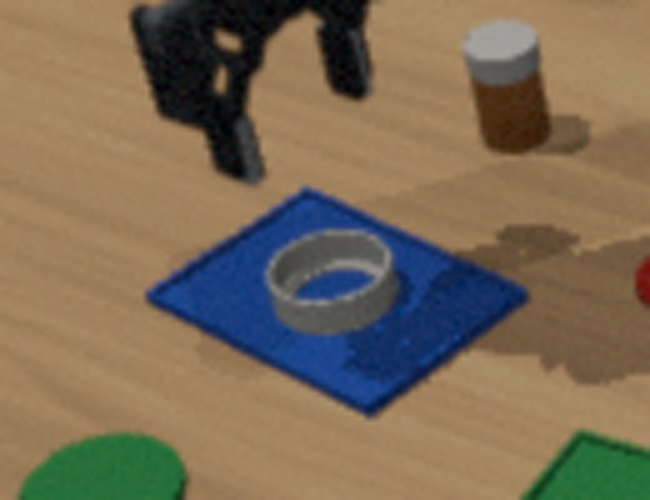

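Call:
apply_moves:
  targets:
    - {"tx": -0.5,"ty": 0,"tz": 0,"ax": 0,"ay": 0,"az": 0,"gripper": 0.16}
    - {"tx": -0.9,"ty": 0.05,"tz": 0,"ax": 0,"ay": 0,"az": 0,"gripper": 0.16}
    - {"tx": -0.9,"ty": 0.05,"tz": 0,"ax": 0,"ay": 0,"az": 0,"gripper": 0.16}
    - {"tx": -0.9,"ty": 0.05,"tz": 0,"ax": 0,"ay": 0,"az": 0,"gripper": 0.16}
    - {"tx": -0.9,"ty": 0.05,"tz": 0,"ax": 0,"ay": 0,"az": 0,"gripper": 0.16}

```text
t: 22.52
position: [477.1, -266.7, 95.0]
orientation: [-180.0, -0.0, -0.0]
force: [-1.0, 0.1, -0.2]
grip_width: 71.7
```

Call:
apply_moves:
  targets:
    - {"tx": -0.9,"ty": 0.05,"tz": 0,"ax": 0,"ay": 0,"az": 0,"gripper": 0.16}
    - {"tx": -0.9,"ty": 0.05,"tz": 0,"ax": 0,"ay": 0,"az": 0,"gripper": 0.16}
    - {"tx": -0.9,"ty": 0.05,"tz": 0,"ax": 0,"ay": 0,"az": 0,"gripper": 0.16}
    - {"tx": -0.9,"ty": 0.05,"tz": 0,"ax": 0,"ay": 0,"az": 0,"gripper": 0.16}
    - {"tx": -0.4,"ty": 0.02,"tz": 0,"ax": 0,"ay": 0,"az": 0,"gripper": 0.16}

```text
t: 22.93
position: [395.9, -271.4, 94.9]
orientation: [-179.9, 0.0, -0.1]
force: [-0.4, -0.4, 0.3]
grip_width: 71.7
```

Call:
apply_moves:
  targets:
    - {"tx": 0,"ty": 0,"tz": 0.3,"ax": 0,"ay": 0,"az": 0,"gripper": 0.2}
    - {"tx": 0,"ty": 0,"tz": 0,"ax": 0,"ay": 0,"az": 0,"gripper": 0.2}
    - {"tx": 0,"ty": 0,"tz": 0,"ax": 0,"ay": 0,"az": 0,"gripper": 0.2}
    - {"tx": 0,"ty": 0,"tz": 0,"ax": 0,"ay": 0,"az": 0,"gripper": 0.2}
    - {"tx": 0,"ty": 0,"tz": 0,"ax": 0,"ay": 0,"az": 0,"gripper": 0.2}

```text
t: 23.35
position: [398.6, -271.0, 88.8]
orientation: [180.0, 0.0, 0.0]
force: [0.2, -0.3, 0.6]
grip_width: 68.2
```

```bash
python3 look.py scene s15 398 -271 60
```

```text
[ 398.46750566 -271.10353829   88.84381231] 204 160
```

View pics/c_s15.png

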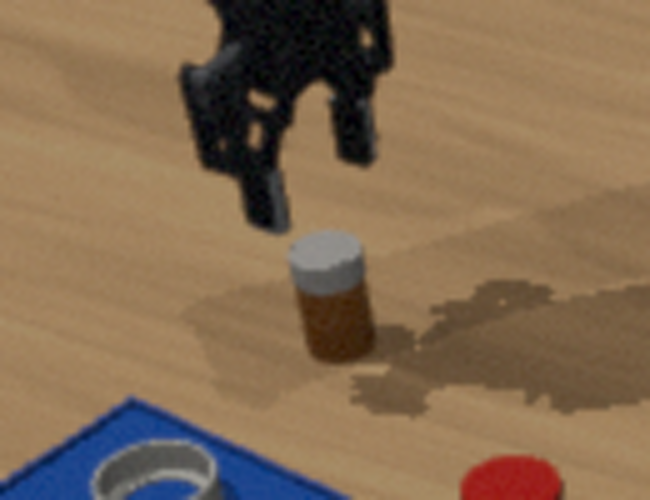

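Call:
apply_moves:
  targets:
    - {"tx": 0,"ty": 0,"tz": 0.6,"ax": 0,"ay": 0,"az": 0,"gripper": 0.2}
    - {"tx": 0,"ty": 0,"tz": 1,"ax": 0,"ay": 0,"az": 0,"gripper": 0.2}
    - {"tx": 0,"ty": 0,"tz": 1,"ax": 0,"ay": 0,"az": 0,"gripper": 0.2}
    - {"tx": 0,"ty": 0,"tz": 0.9,"ax": 0,"ay": 0,"az": 0,"gripper": 0.2}
    - {"tx": 0,"ty": 0,"tz": 0.5,"ax": 0,"ay": 0,"az": 0,"gripper": 0.2}

```text
t: 23.82
position: [397.4, -270.6, 7.1]
orientation: [-180.0, 0.1, 0.0]
force: [0.8, 0.4, -0.1]
grip_width: 68.6
```

Call:
apply_moves:
  targets:
    - {"tx": 0,"ty": 0,"tz": 0,"ax": 0,"ay": 0,"az": 0,"gripper": 0.3}
    - {"tx": 0,"ty": 0,"tz": 0,"ax": 0,"ay": 0,"az": 0,"gripper": 0.4}
    - {"tx": 0,"ty": 0,"tz": 0,"ax": 0,"ay": 0,"az": 0,"gripper": 0.5}
    - {"tx": 0,"ty": 0,"tz": 0,"ax": 0,"ay": 0,"az": 0,"gripper": 0.58}
    - {"tx": 0,"ty": 0,"tz": 0,"ax": 0,"ay": 0,"az": 0,"gripper": 0.75}

```text
t: 24.23
position: [398.6, -271.5, 9.9]
orientation: [180.0, -0.1, -0.0]
force: [-2.1, 0.2, 6.9]
grip_width: 37.7
```

Call:
apply_moves:
  targets:
    - {"tx": 0,"ty": 0,"tz": 0,"ax": 0,"ay": 0,"az": 0,"gripper": 0.75}
    - {"tx": 0,"ty": 0,"tz": 0,"ax": 0,"ay": 0,"az": 0,"gripper": 0.75}
    - {"tx": 0,"ty": 0,"tz": -0.1,"ax": 0,"ay": 0,"az": 0,"gripper": 0.75}
    - {"tx": 0,"ty": 0,"tz": -0.3,"ax": 0,"ay": 0,"az": 0,"gripper": 0.75}
    - {"tx": 0,"ty": 0,"tz": -0.8,"ax": 0,"ay": 0,"az": 0,"gripper": 0.75}

```text
t: 24.65
position: [397.0, -270.4, 32.3]
orientation: [-180.0, 0.1, 0.0]
force: [0.6, 0.8, -2.1]
grip_width: 37.8
```

```bash
python3 look.py scene s16 398 -271 60
```

```text
[ 398.59450731 -271.75907925   35.56435059] 204 160
```

View pics/c_s16.png

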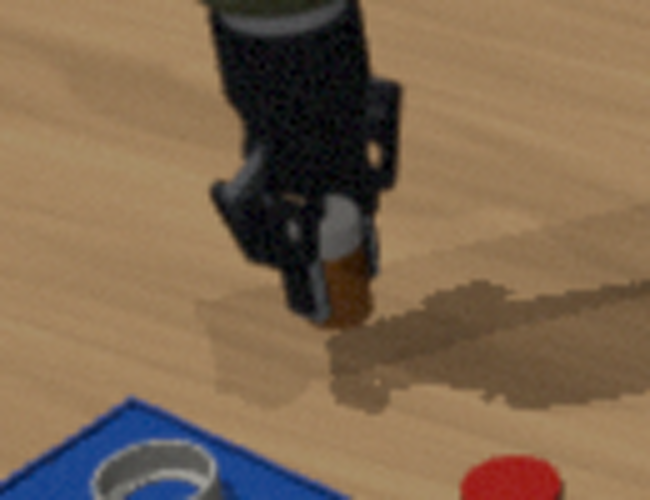

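Call:
apply_moves:
  targets:
    - {"tx": 0.3,"ty": -0.3,"tz": -0.8,"ax": 0,"ay": 0,"az": 0,"gripper": 0.75}
    - {"tx": 0.61,"ty": -0.66,"tz": -0.6,"ax": 0,"ay": 0,"az": 0,"gripper": 0.75}
    - {"tx": 0.61,"ty": -0.66,"tz": -0.4,"ax": 0,"ay": 0,"az": 0,"gripper": 0.75}
    - {"tx": 0.61,"ty": -0.66,"tz": 0,"ax": 0,"ay": 0,"az": 0,"gripper": 0.75}
    - {"tx": 0.61,"ty": -0.66,"tz": 0,"ax": 0,"ay": 0,"az": 0,"gripper": 0.75}

```text
t: 25.12
position: [453.9, -211.5, 69.8]
orientation: [-180.0, -0.1, 0.0]
force: [-0.1, -0.0, -1.7]
grip_width: 37.7
```

Call:
apply_moves:
  targets:
    - {"tx": 0.61,"ty": -0.66,"tz": 0,"ax": 0,"ay": 0,"az": 0,"gripper": 0.75}
    - {"tx": 0.61,"ty": -0.66,"tz": 0,"ax": 0,"ay": 0,"az": 0,"gripper": 0.75}
    - {"tx": 0.61,"ty": -0.66,"tz": 0,"ax": 0,"ay": 0,"az": 0,"gripper": 0.75}
    - {"tx": 0.61,"ty": -0.66,"tz": 0,"ax": 0,"ay": 0,"az": 0,"gripper": 0.75}
    - {"tx": 0.61,"ty": -0.66,"tz": 0,"ax": 0,"ay": 0,"az": 0,"gripper": 0.75}

```text
t: 25.53
position: [514.5, -145.3, 69.1]
orientation: [-180.0, -0.0, 0.0]
force: [-0.0, 0.2, 0.1]
grip_width: 37.3
```

Call:
apply_moves:
  targets:
    - {"tx": 0.61,"ty": -0.66,"tz": 0,"ax": 0,"ay": 0,"az": 0,"gripper": 0.75}
    - {"tx": 0.61,"ty": -0.66,"tz": 0,"ax": 0,"ay": 0,"az": 0,"gripper": 0.75}
    - {"tx": 0.61,"ty": -0.66,"tz": 0,"ax": 0,"ay": 0,"az": 0,"gripper": 0.75}
    - {"tx": 0.61,"ty": -0.66,"tz": 0,"ax": 0,"ay": 0,"az": 0,"gripper": 0.75}
    - {"tx": 0.61,"ty": -0.66,"tz": 0,"ax": 0,"ay": 0,"az": 0,"gripper": 0.75}

```text
t: 25.95
position: [575.9, -78.9, 68.8]
orientation: [-180.0, 0.0, 0.0]
force: [-0.4, -0.3, -0.8]
grip_width: 37.6
```

Call:
apply_moves:
  targets:
    - {"tx": 0.61,"ty": -0.66,"tz": 0,"ax": 0,"ay": 0,"az": 0,"gripper": 0.75}
    - {"tx": 0.61,"ty": -0.66,"tz": 0,"ax": 0,"ay": 0,"az": 0,"gripper": 0.75}
    - {"tx": 0.61,"ty": -0.66,"tz": 0,"ax": 0,"ay": 0,"az": 0,"gripper": 0.75}
    - {"tx": 0.61,"ty": -0.66,"tz": 0.3,"ax": 0,"ay": 0,"az": 0,"gripper": 0.75}
    - {"tx": 0.61,"ty": -0.66,"tz": 0.4,"ax": 0,"ay": 0,"az": 0,"gripper": 0.75}

```text
t: 26.37
position: [637.3, -12.8, 55.1]
orientation: [-180.0, -0.1, 0.0]
force: [0.2, -0.5, -1.1]
grip_width: 37.4
```

Call:
apply_moves:
  targets:
    - {"tx": 0.3,"ty": -0.3,"tz": 0.4,"ax": 0,"ay": 0,"az": 0,"gripper": 0.75}
    - {"tx": 0,"ty": 0,"tz": 0.3,"ax": 0,"ay": 0,"az": 0,"gripper": 0.75}
    - {"tx": 0,"ty": 0,"tz": 0,"ax": 0,"ay": 0,"az": 0,"gripper": 0.75}
    - {"tx": 0,"ty": 0,"tz": 0,"ax": 0,"ay": 0,"az": 0,"gripper": 0.75}
    - {"tx": 0,"ty": 0,"tz": 0,"ax": 0,"ay": 0,"az": 0,"gripper": 0.75}

```text
t: 26.78
position: [641.4, -9.6, 41.3]
orientation: [180.0, -0.0, -0.1]
force: [-0.0, -0.8, -0.7]
grip_width: 37.4
```

```bash
python3 look.py scene s17 642 -8 40
```

```text
[641.60146731  -9.45810809  41.4796475 ] 236 250
```

View pics/c_s17.png

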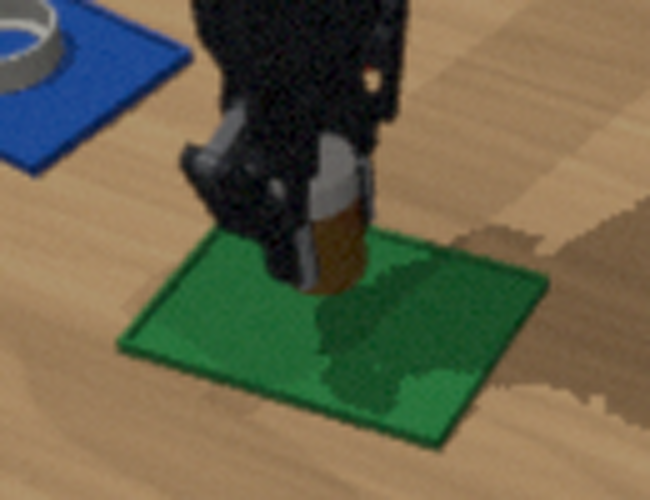

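Call:
apply_moves:
  targets:
    - {"tx": 0,"ty": 0,"tz": 0.4,"ax": 0,"ay": 0,"az": 0,"gripper": 0.75}
    - {"tx": 0,"ty": 0,"tz": 0.4,"ax": 0,"ay": 0,"az": 0,"gripper": 0.75}
    - {"tx": 0,"ty": 0,"tz": 0.35,"ax": 0,"ay": 0,"az": 0,"gripper": 0.75}
    - {"tx": 0,"ty": 0,"tz": 0.15,"ax": 0,"ay": 0,"az": 0,"gripper": 0.75}
    - {"tx": 0,"ty": 0,"tz": 0,"ax": 0,"ay": 0,"az": 0,"gripper": 0.75}

```text
t: 27.25
position: [641.2, -8.4, 14.2]
orientation: [-180.0, 0.1, -0.0]
force: [0.5, -0.6, -1.5]
grip_width: 37.7
```

Call:
apply_moves:
  targets:
    - {"tx": 0,"ty": 0,"tz": 0.05,"ax": 0,"ay": 0,"az": 0,"gripper": 0.75}
    - {"tx": 0,"ty": 0,"tz": 0.03,"ax": 0,"ay": 0,"az": 0,"gripper": 0.75}
    - {"tx": 0,"ty": 0,"tz": 0,"ax": 0,"ay": 0,"az": 0,"gripper": 0.75}
    - {"tx": 0,"ty": 0,"tz": 0,"ax": 0,"ay": 0,"az": 0,"gripper": 0.75}
    - {"tx": 0,"ty": 0,"tz": 0,"ax": 0,"ay": 0,"az": 0,"gripper": 0.75}

```text
t: 27.67
position: [641.6, -8.4, 13.9]
orientation: [-180.0, 0.0, -0.0]
force: [-5.7, 1.6, 10.8]
grip_width: 37.7
```

Contact with the floor. I'll release slowly and rise.

Call:
apply_moves:
  targets:
    - {"tx": 0,"ty": 0,"tz": -0.02,"ax": 0,"ay": 0,"az": 0,"gripper": 0.54}
    - {"tx": 0,"ty": 0,"tz": 0,"ax": 0,"ay": 0,"az": 0,"gripper": 0.48}
    - {"tx": 0,"ty": 0,"tz": 0,"ax": 0,"ay": 0,"az": 0,"gripper": 0.4}
    - {"tx": 0,"ty": 0,"tz": 0,"ax": 0,"ay": 0,"az": 0,"gripper": 0.3}
    - {"tx": 0,"ty": 0,"tz": 0,"ax": 0,"ay": 0,"az": 0,"gripper": 0.28}

```text
t: 28.08
position: [641.7, -8.2, 13.5]
orientation: [-180.0, 0.0, 0.0]
force: [-0.3, -0.1, -0.4]
grip_width: 61.6
```

Call:
apply_moves:
  targets:
    - {"tx": 0,"ty": 0,"tz": -0.3,"ax": 0,"ay": 0,"az": 0,"gripper": 0.28}
    - {"tx": 0,"ty": 0,"tz": -1,"ax": 0,"ay": 0,"az": 0,"gripper": 0.28}
    - {"tx": 0,"ty": 0,"tz": -1,"ax": 0,"ay": 0,"az": 0,"gripper": 0.28}
    - {"tx": 0,"ty": 0,"tz": -1,"ax": 0,"ay": 0,"az": 0,"gripper": 0.28}
    - {"tx": 0,"ty": 0,"tz": -1,"ax": 0,"ay": 0,"az": 0,"gripper": 0.28}

```text
t: 28.5
position: [641.7, -8.4, 101.0]
orientation: [-180.0, -0.0, -0.0]
force: [-0.4, -0.3, 0.1]
grip_width: 61.9
```

```bash
python3 look.py scene s18 642 -8 40
```

```text
[643.81697669  -8.67626355 105.31688263] 236 250
```

View pics/c_s18.png

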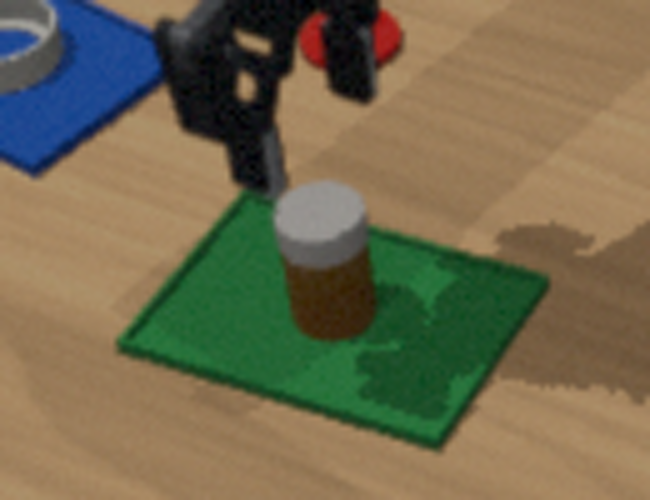

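Call:
apply_moves:
  targets:
    - {"tx": -0.4,"ty": 0.25,"tz": 0,"ax": 0,"ay": 0,"az": 0,"gripper": 0.2}
    - {"tx": -0.86,"ty": 0.52,"tz": 0,"ax": 0,"ay": 0,"az": 0,"gripper": 0.2}
    - {"tx": -0.86,"ty": 0.52,"tz": 0,"ax": 0,"ay": 0,"az": 0,"gripper": 0.2}
    - {"tx": -0.86,"ty": 0.52,"tz": 0,"ax": 0,"ay": 0,"az": 0,"gripper": 0.2}
    - {"tx": -0.86,"ty": 0.52,"tz": 0,"ax": 0,"ay": 0,"az": 0,"gripper": 0.2}

```text
t: 28.97
position: [563.1, -55.6, 98.9]
orientation: [-180.0, 0.1, -0.0]
force: [0.2, -0.7, 0.4]
grip_width: 68.5
```

Call:
apply_moves:
  targets:
    - {"tx": -0.86,"ty": 0.52,"tz": 0,"ax": 0,"ay": 0,"az": 0,"gripper": 0.2}
    - {"tx": -0.86,"ty": 0.52,"tz": 0,"ax": 0,"ay": 0,"az": 0,"gripper": 0.2}
    - {"tx": -0.86,"ty": 0.52,"tz": 0.3,"ax": 0,"ay": 0,"az": 0,"gripper": 0.2}
    - {"tx": -0.86,"ty": 0.52,"tz": 0.6,"ax": 0,"ay": 0,"az": 0,"gripper": 0.2}
    - {"tx": -0.86,"ty": 0.52,"tz": 0.6,"ax": 0,"ay": 0,"az": 0,"gripper": 0.2}

```text
t: 29.38
position: [477.3, -107.3, 69.0]
orientation: [-180.0, 0.0, 0.0]
force: [-0.4, 0.4, -0.1]
grip_width: 68.3
```

Call:
apply_moves:
  targets:
    - {"tx": -0.46,"ty": 0.29,"tz": 0.6,"ax": 0,"ay": 0,"az": 0,"gripper": 0.2}
    - {"tx": 0,"ty": 0,"tz": 0.6,"ax": 0,"ay": 0,"az": 0,"gripper": 0.2}
    - {"tx": 0,"ty": 0,"tz": 0.5,"ax": 0,"ay": 0,"az": 0,"gripper": 0.2}
    - {"tx": 0,"ty": 0,"tz": 0,"ax": 0,"ay": 0,"az": 0,"gripper": 0.2}
    - {"tx": 0,"ty": 0,"tz": 0,"ax": 0,"ay": 0,"az": 0,"gripper": 0.2}

```text
t: 29.8
position: [470.0, -112.3, 35.2]
orientation: [180.0, 0.1, 0.1]
force: [0.3, 0.8, -0.8]
grip_width: 68.4
```

```bash
python3 look.py scene s19 470 -113 20
```

```text
[ 470.38319902 -112.38099546   35.69475799] 240 202
```

View pics/c_s19.png

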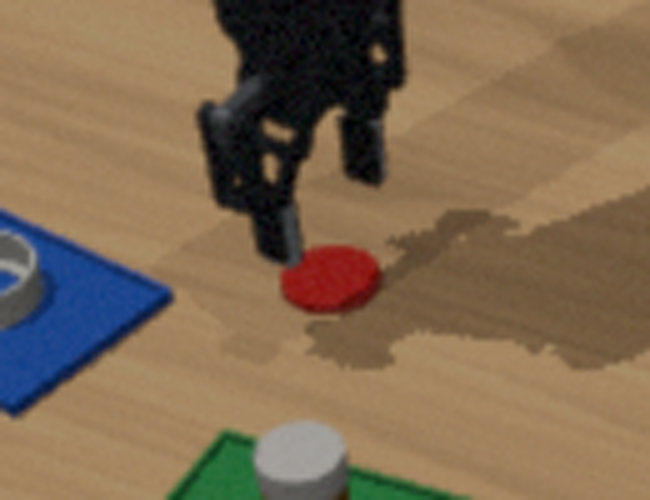

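Call:
apply_moves:
  targets:
    - {"tx": 0,"ty": 0,"tz": 0.6,"ax": 0,"ay": 0,"az": 0,"gripper": 0.26}
    - {"tx": 0,"ty": 0,"tz": 0.6,"ax": 0,"ay": 0,"az": 0,"gripper": 0.28}
    - {"tx": 0,"ty": 0,"tz": 0.4,"ax": 0,"ay": 0,"az": 0,"gripper": 0.3}
    - {"tx": 0,"ty": 0,"tz": 0.2,"ax": 0,"ay": 0,"az": 0,"gripper": 0.3}
    - {"tx": 0,"ty": 0,"tz": 0,"ax": 0,"ay": 0,"az": 0,"gripper": 0.3}

```text
t: 30.27
position: [468.9, -112.7, -1.6]
orientation: [180.0, 0.1, -0.0]
force: [-0.6, -0.5, -0.1]
grip_width: 59.8
```

Call:
apply_moves:
  targets:
    - {"tx": 0,"ty": 0,"tz": 0.05,"ax": 0,"ay": 0,"az": 0,"gripper": 0.3}
    - {"tx": 0,"ty": 0,"tz": 0,"ax": 0,"ay": 0,"az": 0,"gripper": 0.3}
    - {"tx": 0,"ty": 0,"tz": 0,"ax": 0,"ay": 0,"az": 0,"gripper": 0.3}
    - {"tx": 0,"ty": 0,"tz": 0,"ax": 0,"ay": 0,"az": 0,"gripper": 0.3}
    - {"tx": 0,"ty": 0,"tz": 0,"ax": 0,"ay": 0,"az": 0,"gripper": 0.3}

```text
t: 30.68
position: [470.0, -112.6, -1.0]
orientation: [-180.0, -0.0, 0.0]
force: [0.5, 0.4, 0.6]
grip_width: 59.6
```

Call:
apply_moves:
  targets:
    - {"tx": 0,"ty": 0,"tz": 0,"ax": 0,"ay": 0,"az": 0,"gripper": 0.35}
    - {"tx": 0,"ty": 0,"tz": 0,"ax": 0,"ay": 0,"az": 0,"gripper": 0.4}
    - {"tx": 0,"ty": 0,"tz": 0,"ax": 0,"ay": 0,"az": 0,"gripper": 0.65}
    - {"tx": 0,"ty": 0,"tz": 0,"ax": 0,"ay": 0,"az": 0,"gripper": 0.65}
    - {"tx": 0,"ty": 0,"tz": 0,"ax": 0,"ay": 0,"az": 0,"gripper": 0.65}

```text
t: 31.1
position: [469.9, -112.6, -0.7]
orientation: [-180.0, -0.0, -0.0]
force: [-4.2, 0.7, 11.5]
grip_width: 49.1
```

Call:
apply_moves:
  targets:
    - {"tx": 0,"ty": 0,"tz": 0,"ax": 0,"ay": 0,"az": 0,"gripper": 0.65}
    - {"tx": 0,"ty": 0,"tz": -0.1,"ax": 0,"ay": 0,"az": 0,"gripper": 0.65}
    - {"tx": 0,"ty": 0,"tz": -0.5,"ax": 0,"ay": 0,"az": 0,"gripper": 0.65}
    - {"tx": 0,"ty": 0,"tz": -0.9,"ax": 0,"ay": 0,"az": 0,"gripper": 0.65}
    - {"tx": 0,"ty": 0,"tz": -1,"ax": 0,"ay": 0,"az": 0,"gripper": 0.65}

```text
t: 31.52
position: [469.0, -112.9, 49.2]
orientation: [180.0, 0.1, -0.0]
force: [1.0, -0.4, 0.4]
grip_width: 49.3
```

Call:
apply_moves:
  targets:
    - {"tx": 0,"ty": 0,"tz": -1,"ax": 0,"ay": 0,"az": 0,"gripper": 0.65}
    - {"tx": 0,"ty": 0,"tz": -0.5,"ax": 0,"ay": 0,"az": 0,"gripper": 0.65}
    - {"tx": 0,"ty": 0,"tz": 0,"ax": 0,"ay": 0,"az": 0,"gripper": 0.65}
    - {"tx": 0,"ty": 0,"tz": 0,"ax": 0,"ay": 0,"az": 0,"gripper": 0.65}
    - {"tx": 0,"ty": 0,"tz": 0,"ax": 0,"ay": 0,"az": 0,"gripper": 0.65}

```text
t: 31.93
position: [469.2, -112.4, 77.8]
orientation: [-180.0, 0.1, 0.0]
force: [-0.2, 0.2, -0.9]
grip_width: 49.1
```

```bash
python3 look.py scene s20 470 -113 60
```

```text
[ 469.04580836 -112.48563742   77.67987051] 238 189
```

View pics/c_s20.png

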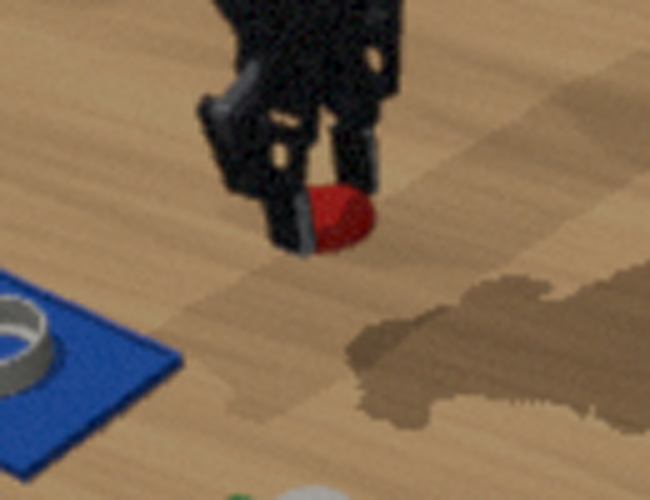

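Call:
apply_moves:
  targets:
    - {"tx": 0.22,"ty": -0.5,"tz": 0,"ax": 0,"ay": 0,"az": 0,"gripper": 0.65}
    - {"tx": 0.22,"ty": -0.92,"tz": 0,"ax": 0,"ay": 0,"az": 0,"gripper": 0.65}
    - {"tx": 0.22,"ty": -0.92,"tz": 0,"ax": 0,"ay": 0,"az": 0,"gripper": 0.65}
    - {"tx": 0.22,"ty": -0.92,"tz": 0,"ax": 0,"ay": 0,"az": 0,"gripper": 0.65}
    - {"tx": 0.22,"ty": -0.92,"tz": 0,"ax": 0,"ay": 0,"az": 0,"gripper": 0.65}

```text
t: 32.4
position: [491.7, -27.4, 78.0]
orientation: [180.0, 0.1, 0.0]
force: [0.7, 0.4, -0.2]
grip_width: 49.3
```

Call:
apply_moves:
  targets:
    - {"tx": 0.22,"ty": -0.92,"tz": 0,"ax": 0,"ay": 0,"az": 0,"gripper": 0.65}
    - {"tx": 0.22,"ty": -0.92,"tz": 0,"ax": 0,"ay": 0,"az": 0,"gripper": 0.65}
    - {"tx": 0.22,"ty": -0.92,"tz": 0,"ax": 0,"ay": 0,"az": 0,"gripper": 0.65}
    - {"tx": 0.22,"ty": -0.92,"tz": 0,"ax": 0,"ay": 0,"az": 0,"gripper": 0.65}
    - {"tx": 0.22,"ty": -0.92,"tz": 0,"ax": 0,"ay": 0,"az": 0,"gripper": 0.65}

```text
t: 32.82
position: [513.5, 64.7, 77.8]
orientation: [180.0, 0.1, 0.0]
force: [-0.1, -0.8, -0.6]
grip_width: 49.0
```

Call:
apply_moves:
  targets:
    - {"tx": 0.22,"ty": -0.92,"tz": 0,"ax": 0,"ay": 0,"az": 0,"gripper": 0.65}
    - {"tx": 0.22,"ty": -0.92,"tz": 0,"ax": 0,"ay": 0,"az": 0,"gripper": 0.65}
    - {"tx": 0.22,"ty": -0.92,"tz": 0,"ax": 0,"ay": 0,"az": 0,"gripper": 0.65}
    - {"tx": 0.22,"ty": -0.92,"tz": 0,"ax": 0,"ay": 0,"az": 0,"gripper": 0.65}
    - {"tx": 0.22,"ty": -0.92,"tz": 0,"ax": 0,"ay": 0,"az": 0,"gripper": 0.65}

```text
t: 33.23
position: [535.4, 156.7, 77.7]
orientation: [180.0, 0.1, 0.0]
force: [0.0, 0.3, -0.4]
grip_width: 48.8
```

Call:
apply_moves:
  targets:
    - {"tx": 0.22,"ty": -0.92,"tz": 0,"ax": 0,"ay": 0,"az": 0,"gripper": 0.65}
    - {"tx": 0.22,"ty": -0.92,"tz": 0,"ax": 0,"ay": 0,"az": 0,"gripper": 0.65}
    - {"tx": 0.22,"ty": -0.92,"tz": 0,"ax": 0,"ay": 0,"az": 0,"gripper": 0.65}
    - {"tx": 0.22,"ty": -0.92,"tz": 0,"ax": 0,"ay": 0,"az": 0,"gripper": 0.65}
    - {"tx": 0.22,"ty": -0.92,"tz": 0.2,"ax": 0,"ay": 0,"az": 0,"gripper": 0.65}

```text
t: 33.65
position: [557.9, 249.0, 74.4]
orientation: [-180.0, 0.0, 0.0]
force: [0.4, 0.1, -0.3]
grip_width: 49.5
```

Call:
apply_moves:
  targets:
    - {"tx": 0.22,"ty": -0.92,"tz": 0.4,"ax": 0,"ay": 0,"az": 0,"gripper": 0.65}
    - {"tx": 0.28,"ty": -0.92,"tz": 0.4,"ax": 0,"ay": 0,"az": 0,"gripper": 0.65}
    - {"tx": 0,"ty": -0.23,"tz": 0.7,"ax": 0,"ay": 0,"az": 0,"gripper": 0.65}
    - {"tx": 0,"ty": 0,"tz": 0.6,"ax": 0,"ay": 0,"az": 0,"gripper": 0.65}
    - {"tx": 0,"ty": 0,"tz": 0.5,"ax": 0,"ay": 0,"az": 0,"gripper": 0.65}

```text
t: 34.07
position: [566.8, 287.5, 20.4]
orientation: [179.9, 0.1, -0.0]
force: [0.5, -1.6, -0.3]
grip_width: 49.0
```

Call:
apply_moves:
  targets:
    - {"tx": 0,"ty": 0,"tz": 0,"ax": 0,"ay": 0,"az": 0,"gripper": 0.65}
    - {"tx": 0,"ty": 0,"tz": 0,"ax": 0,"ay": 0,"az": 0,"gripper": 0.65}
    - {"tx": 0,"ty": 0,"tz": 0,"ax": 0,"ay": 0,"az": 0,"gripper": 0.65}
    - {"tx": 0,"ty": 0,"tz": 0,"ax": 0,"ay": 0,"az": 0,"gripper": 0.65}
    - {"tx": 0,"ty": 0,"tz": 0,"ax": 0,"ay": 0,"az": 0,"gripper": 0.65}

```text
t: 34.48
position: [568.3, 288.3, 23.6]
orientation: [-179.9, -0.1, -0.0]
force: [-0.2, -0.2, -0.5]
grip_width: 49.2
```

```bash
python3 look.py scene s21 570 320 20
```

```text
[568.10683283 288.35154692  23.41319007] 388 283
```

View pics/c_s21.png

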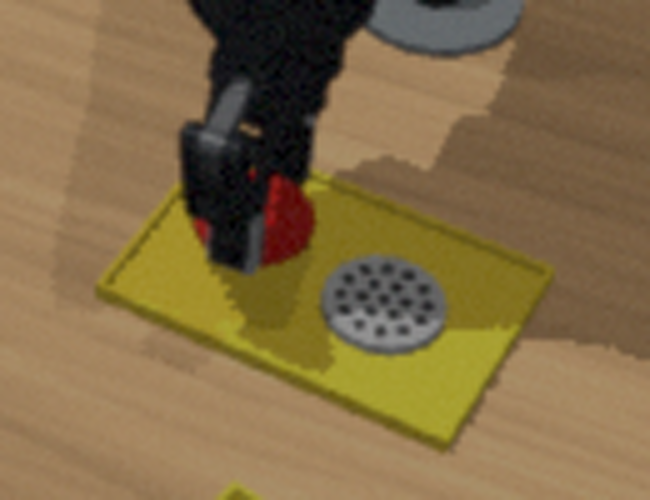

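Call:
apply_moves:
  targets:
    - {"tx": 0,"ty": 0,"tz": 0.4,"ax": 0,"ay": 0,"az": 0,"gripper": 0.65}
    - {"tx": 0,"ty": 0,"tz": 0.35,"ax": 0,"ay": 0,"az": 0,"gripper": 0.65}
    - {"tx": 0,"ty": 0,"tz": 0.2,"ax": 0,"ay": 0,"az": 0,"gripper": 0.65}
    - {"tx": 0,"ty": 0,"tz": 0,"ax": 0,"ay": 0,"az": 0,"gripper": 0.65}
    - {"tx": 0,"ty": 0,"tz": 0,"ax": 0,"ay": 0,"az": 0,"gripper": 0.65}

```text
t: 34.95
position: [567.4, 288.2, 3.5]
orientation: [180.0, 0.1, 0.0]
force: [-2.8, -1.0, 6.5]
grip_width: 49.0
```

Call:
apply_moves:
  targets:
    - {"tx": 0,"ty": 0,"tz": 0,"ax": 0,"ay": 0,"az": 0,"gripper": 0.65}
    - {"tx": 0,"ty": 0,"tz": 0,"ax": 0,"ay": 0,"az": 0,"gripper": 0.4}
    - {"tx": 0,"ty": 0,"tz": 0,"ax": 0,"ay": 0,"az": 0,"gripper": 0.33}
    - {"tx": 0,"ty": 0,"tz": 0,"ax": 0,"ay": 0,"az": 0,"gripper": 0.28}
    - {"tx": 0,"ty": 0,"tz": 0,"ax": 0,"ay": 0,"az": 0,"gripper": 0.28}

```text
t: 35.37
position: [567.7, 288.3, 3.4]
orientation: [180.0, 0.0, 0.0]
force: [0.4, -0.2, -0.2]
grip_width: 61.7
```

Call:
apply_moves:
  targets:
    - {"tx": 0,"ty": 0,"tz": -0.2,"ax": 0,"ay": 0,"az": 0,"gripper": 0.28}
    - {"tx": 0,"ty": 0,"tz": -0.8,"ax": 0,"ay": 0,"az": 0,"gripper": 0.28}
    - {"tx": 0,"ty": 0,"tz": -1,"ax": 0,"ay": 0,"az": 0,"gripper": 0.28}
    - {"tx": 0,"ty": 0,"tz": -1,"ax": 0,"ay": 0,"az": 0,"gripper": 0.28}
    - {"tx": 0,"ty": 0,"tz": -1,"ax": 0,"ay": 0,"az": 0,"gripper": 0.28}

```text
t: 35.78
position: [567.8, 288.2, 84.8]
orientation: [180.0, -0.0, -0.0]
force: [0.4, 0.1, -0.1]
grip_width: 61.4
```

```bash
python3 look.py scene s22 570 320 20
```

```text
[569.82578515 289.0519185   89.16738286] 388 283
```

View pics/c_s22.png

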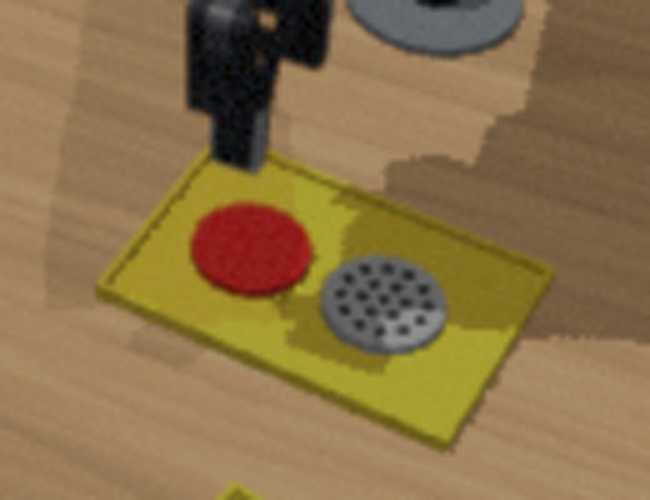

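View pics/s22.png

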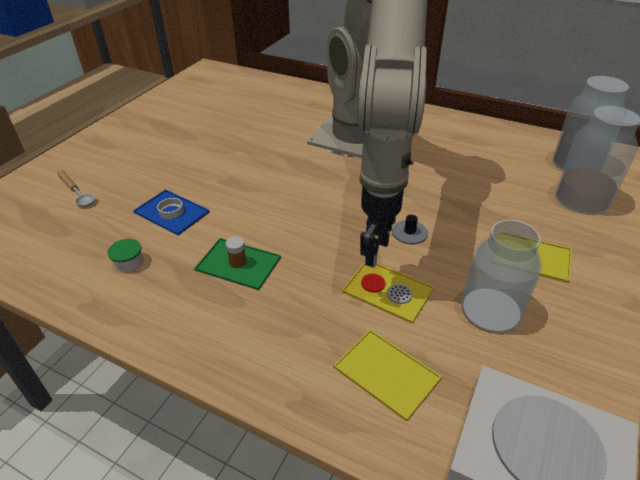

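Call:
apply_moves:
  targets:
    - {"tx": 0,"ty": 0,"tz": -0.5,"ax": 0,"ay": 0,"az": 0,"gripper": 0.28}
    - {"tx": 0,"ty": 0,"tz": 0,"ax": 0,"ay": 0,"az": 0,"gripper": 0.28}
    - {"tx": 0,"ty": 0,"tz": 0,"ax": 0,"ay": 0,"az": 0,"gripper": 0.28}
    - {"tx": 0,"ty": 0,"tz": 0,"ax": 0,"ay": 0,"az": 0,"gripper": 0.28}
    - {"tx": 0,"ty": 0,"tz": 0,"ax": 0,"ay": 0,"az": 0,"gripper": 0.28}

```text
t: 36.25
position: [567.2, 288.1, 92.7]
orientation: [180.0, 0.1, 0.0]
force: [0.0, -0.7, -0.6]
grip_width: 61.6
```

```bash
python3 - <<'E'
from h import *
def tf(p,c,yaw):
    a=np.radians(yaw);R=np.array([[np.cos(a),-np.sin(a)],[np.sin(a),np.cos(a)]]);return (R.T@(p[:2]-np.array(c))).round(1)
def px(n,x,y,X): 
    u,v=proj(n,X).astype(int);return (max(u-65,0)+(x+.5)/5-.5,max(v-50,0)+(y+.5)/5-.5)
n='scene'
print('strainer',tf(ray(n,px(n,384,302,(570,320,20)),10),(570,321.5),-5.4))
print('red',tf(ray(n,px(n,252,247,(570,320,20)),10),(570,321.5),-5.4))
print('band',tf(ray(n,px(n,330,268,(560,-264,30)),24),(560,-264.3),-7.5))
print('pot cap',tf(ray(n,px(n,322,212,(642,-8,40)),66),(642,-8),4.4))
print('jar',ray(n,(492,309),0),'tub',ray(n,(125,251),43))
s=manip.state();print(s['t'],s['position'],s['force'])
E
```

```text
strainer [ 1.9 26.3]
red [  2.7 -34.7]
band [1.2 1.2]
pot cap [0.1 0.4]
jar [523.61674586 527.52360027   0.        ] tub [ 753.5883652  -225.60772269   43.        ]
36.25 [567.2449694  288.12481052  92.71446559] [ 0.04160315 -0.72822968 -0.61160507]
```

Everything is well inside tolerance, so I'm handing in.

```bash
python3 - <<'E'
from h import *
print(manip.sign_off())
E
```

```text
the job is handed in; nothing more can be done
None
```

The job is done and handed in at about 36 s of the 128 s allowed; the hand-in reports no verdict.

I lowered the band over the peg to its foot. The picture after release showed the strainer disc lying flat on the peg's top. Then I put the strainer and the red disc side by side in the right-most yellow tray, the empty band in the blue tray the way up it was, and the seed pot upright in the green tray.

| Object | Tray | Offset from tray middle (x, y, mm) | Allowed (mm) |
|---|---|---|---|
| Strainer | Yellow | 2, 26 | 28, 53 |
| Red disc | Yellow | 3, −35 | 28, 53 |
| Band | Blue | 1, 1 | 24, 49 |
| Pot | Green | 0, 0 | 35, 60 |

- **At rest:** in the last pictures everything lies flat or upright, the gripper is clear above, and the jar and tub look where they were. I judged flatness and height by eye, with no numeric check.
- **Strainer:** I gripped it a second time on the peg, higher up, because the first grip was too deep for the tray. At release it dropped about 4 mm and landed flat.
- **Grip width:** the reported opening read 2–3 mm under the true diameters on the discs and the band, but nothing slipped.
- **Contact force:** the highest reading I saw was 23 N, when the fingertips touched the yellow tray's floor.

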